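# Fit a carving burr in the bench collet

## Robot

A 7-joint arm with a two-finger parallel gripper is mounted at the origin on the work surface. World frame = base frame: x ahead of the robot, y to its left, z up, the work surface at z = 0. Lengths are in m, angles in rad, forces in N, time in s.
With the tool pointing down it reaches from about 0.425 to 0.875 m from the base axis. Payload 9.9 kg.
Tool frame: the origin (TCP) lies at the very end of the fingers, on their centre line; the grasp point (between the pads) lies 19 mm behind it; x points along the fingers, y is the direction in which the jaws open and shut, and the axes are right-handed (so a half turn about x gives the same grasp; the last joint's range is limited). The gripper opens to 85 mm and grips with 20 to 120 N. Pads are 22 mm wide; open, the fingers measure 114 mm over their backs; the gripper's body (76 mm by 85 mm) begins 54 mm behind the grasp point. The pads swing forward as they close: fully open they stand 13 mm farther back than shut.
Start: joints at [-1.327, 0.576, 0.025, 1.437, -0.015, 1.129, -0.057], TCP at [0.217, 0.639, 0.205] pointing down, gripper open.
Joint ranges: [-2.76, 2.76], [-0.34, 2.15], [-1.52, 1.57], [0.19, 2.46], [-1.09, 4.23], [0.17, 1.99], [-2.82, 2.82]. Speed limits (rad/s): [2.22, 2.22, 3.01, 3.01, 3.14, 3.14, 3.14].

## Interface

Orientations are given as a 3x3 rotation matrix whose columns are the frame's x, y, z axes.
In Python, from plant import sensors, cams, job gives the robot as it stands. The module is installed in compiled form; this text tells all that it offers.
- The arm moves only by the tool step_arm, never from a script. Its argument "commands" is a list that holds one entry, the list of rows, each a list of 4 numbers: the shift along the tool's x, y, z in m, then the turn about the tool's x in rad. A call has 1 to 8 rows; each row is the pose to reach, as a shift and turn from the pose measured when the call began, along the tool's axes at that moment; what a row does not reach only later rows make up. A row lasts 1/8 s, in which the tool goes at most 62.5 mm and 10.7 degrees, less where a joint would pass 70% of its speed; a pose out of reach is approached as far as the arm can. A call with a gripper value outside its range is refused whole. "jaw" is the closure, from 0 (fully open) to 1 (shut), set as the call begins (left out, the last holds). The fingers move at their own pace and stop on an object; "squeeze" is the grip in N (left out, the last holds). Time passes only in rows, so rows that repeat a pose let the fingers close. It gives the time, the measured TCP pose, the force and the opening at its end, in the units of the state.
- sensors.sense(): the state, without advancing time (a new reading comes with each control period).
- cams.camera(name): name is "side" or "top"; returns a dict with "img" (420x560x3 uint8, red, green, blue), "fx", "fy", "cx", "cy" (pixels), "k1" (the pictures are not rectified: a ray, as slopes to the right and down, at radius r is drawn at 1 + k1 r^2 times it, then the intrinsics apply), "rvec" (rotation vector, rad) and "tvec" (3), from world to camera coordinates, as OpenCV has them. Camera axes: x right, y down, z forward; pixel columns grow to the right and rows downward; lengths in m; the calibration is good to about 2 mm. A picture is of the moment at which its call begins. There is no depth.
- job.finish_job(): hands the job in, once; it reports no verdict.
The state is a dict: "t": time; "q": joint angles; "qd": joint speeds; "joint_efforts": joint torques, N m; "ee_pos": TCP position; "tool_rot": TCP orientation; "contact_force": force on the tool from outside, world axes, zero at the start; "torque": the same for the moment, N m; "gripper_width": finger opening in m.
Only numpy, scipy, OpenCV 4.12 (cv2) and the standard library are available. Lean on these libraries where they do the work, as an engineer would, in place of code of your own. Each camera call takes 0.05 s, during which the arm holds its last target.

## Task

Take the blue barrel-headed burr out of the wooden rack and push its shank fully home in the upright collet holder. Then turn the collet nut clockwise (seen from above) by its red pin until the jaws grip the shank firmly, stopping when the nut goes tight so that the collet is not overtightened, and let go. Push gently, without ramming the shank, and leave the other two burrs and the things on the bench where they are.

Things in the scene. Friction and masses are not known exactly. Their poses are not given: they have to be found in the camera images.
- burr: the burr to fit: blue cylindrical head 24 mm wide, 32 mm tall, with dark ridges and a brass band near its top, on a bare round steel shank 10 mm wide, 45 mm long, its lowest 5 mm tapering to 7 mm; 0.07 to 0.14 kg. Stands shank down in one of the rack's three holes (which one varies). Origin at the shank's tip on the axis, z towards the head, which reaches from 45 to 77 mm
- burr_tip (a point): tip of the burr's shank, on its axis (same point as the burr's origin)
- burr_head (a point): middle of the burr's head, on its axis, 61 mm above the tip; where to grip it
- rack: light wood block 56 x 172 x 40 mm fixed to the bench, with three holes in a row along its long (y) axis, at -56, 0 and +56 mm; each 11.5 mm wide and 35 mm deep. Origin at the centre of its underside. A standing burr's head begins 10 mm above the block's top
- ball_burr: another burr in the rack, with a bright steel ball head 24 mm wide, same shank; leave it. Origin at the tip of its shank
- cone_burr: another burr in the rack, with a dark steel cone head 24 mm wide at its foot, same shank; leave it. Origin at the tip of its shank
- chuck: the collet holder, fixed upright on a 110 x 110 x 14 mm dark wood board: a round steel column with a knurled nut 52 mm wide round its top. Origin at the centre of the board's underside, z up along the collet's axis; total height 88 mm
- nose: the 24 x 24 mm square steel nose inside the nut with the collet's hole; its top is at 88 mm. Its origin lies at 78 mm, on the axis
- collet_mouth (a point): centre of the hole in the nose, at its top face, 88 mm above the bench. The hole is 11 mm wide with a 2 mm chamfer
- seat: the hard bottom of the collet's hole. Origin 2 mm below its top face, on the axis
- collet_seat (a point): bottom of the collet's hole, on the axis, 48 mm above the bench, 40 mm below the mouth. The shank is home when its tip rests here; 5 mm of shank then shows above the nose. From 8 mm above the bottom three sprung balls drag on the shank: its weight does not carry it home, a push of 5 to 14 N does; then the bottom stops it hard. Over 40 N on the bottom or the nose is ramming
- jaw0: one of the collet's three jaws inside the holder, hidden under the nut. They close on the shank as the nut turns clockwise. Origin at the middle of the lower edge of the jaw's gripping face, 63 mm above the bench; x points away from the axis
- nut_arm: dark steel collar with an arm, fast on the collet nut and turning with it about the collet's vertical axis. Origin on that axis, 70 mm above the bench; x points along the arm, out to the pin. The nut is loose at the start. Where the arm then points, and at which angle the jaws meet the shank, differ each time: after 0.4 to 1.7 rad of clockwise turn. The nut stays where it is left
- pin (a point): upright red pin at the end of the arm, to turn the nut by: 14 mm wide, spinning freely on its own axis like a crank grip, 80 mm from the collet's axis, free from 79 to 115 mm above the bench; the point is on its axis at 100 mm. The loose nut takes about 6 N of push there; once the jaws meet the shank it rises fast: about 10 N is firmly tight, over 12 N is too much
- plane: small brass finger plane with a dark wood knob, 75 x 28 x 42 mm; bystander
- varnish: amber jar with a black cap, 56 mm wide, 85 mm tall; bystander
- screwdriver: screwdriver lying on the bench; bystander
- brush: brush lying on the bench; bystander
- tone_block: small wood block, 90 x 45 x 28 mm; bystander
Not all that is in view belongs to the job. Of the things like the burr, leave any that is pink; of the rest the smaller one is meant.

How it is judged:
On the way, in this order (a step that is already met when the one before it is completed fails the run):
1. the burr has been lifted out of the rack (height (world z) of burr_tip above 0.05 m), for 0.1 s.
2. the burr's shank is fully home in the collet while the nut is still loose (horizontal distance between burr_tip and collet_seat below 0.003 m and z of burr_tip in the frame of collet_seat below 0.002 m and angle between burr's own z axis and vertical below 0.08 rad and contact force between jaw0 and burr below 2 N), for 0.2 s.
3. the nut is turned until the jaws grip the shank (horizontal distance between burr_tip and collet_seat below 0.003 m and z of burr_tip in the frame of collet_seat below 0.002 m and angle between burr's own z axis and vertical below 0.08 rad and contact force between jaw0 and burr above 22 N), for 0.2 s.
At the end, for the whole second after the job is handed in: the blue burr stands at rest in the collet: tip within 2 mm of the bottom of the hole and 3 mm of the axis, upright within 0.08 rad; with the nut let go each jaw presses on the shank with more than 22 N (about 9 N or more at the pin while tightening) (all of step 3 and linear speed of burr below 0.02 m/s and contact force between the fingers and burr below 0.1 N and contact force between the fingers and nut_arm below 0.1 N); the robot touches nothing.
It fails at once if the collet is overtightened: a jaw presses on the shank with more than 45 N (about 12.5 N at the pin) (contact force between jaw0 and burr above 45 N).
It fails at once if the shank is rammed: more than 40 N on the bottom or the nose of the collet (contact force between any of seat, nose and burr above 40 N).
It fails at once if another burr is disturbed (moved more than 15 mm) (distance of any of ball_burr, cone_burr from where it was at the start of the episode above 0.015 m).
It fails at once if a bystander is moved more than 30 mm (distance of any of plane, varnish, screwdriver, brush, tone_block from where it was at the start of the episode above 0.03 m).
It also fails if it takes over 72 s, if anything falls off the work surface, if the arm or the gripper's body presses on something with over 40 N, if the wrist force passes 120 N, or if a joint passes its speed limit or range.

## Working session

There is one attempt and no reset: what is moved stays moved. The work goes in short steps, Python scripts to look and compute and a tool call to move; the robot and the scene stay as the last step left them, time stands still between calls to the robot, and variables do not carry over. Pictures are saved under pics/ and viewed, and the job is handed in when it is done.

Besides the shell and the picture viewer there is one more tool, called as name([rows], argument=value, ...), one row to a line, values as JSON. step_arm: Moves the arm, as the interface text tells. Its arguments: {"type":"object","properties":{"commands":{"type":"array","items":{"type":"array","items":{"type":"array","items":{"type":"number"}}}},"jaw":{"type":"number"},"squeeze":{"type":"number"}},"required":["commands"]}

```bash
mkdir -p pics
python3 - <<'E'
from plant import sensors,cams
import cv2,numpy as np
s=sensors.sense()
for k in s: print(k,np.round(s[k],4).tolist())
for n in("side","top"):
    c=cams.camera(n); cv2.imwrite(f"pics/{n}0.png",c["img"][:,:,::-1]); print({k:c[k] for k in c if k!="img"})
    np.save(f"{n}0.npy",c["img"])
E
```

```text
t 0.0
q [-1.3268, 0.5765, 0.0248, 1.4379, -0.015, 1.129, -0.0565]
qd [-0.0006, 0.0024, 0.0012, 0.0009, -0.0002, -0.0034, -0.0003]
joint_efforts [0.0004, -76.5746, 2.2507, -28.597, 0.0154, 0.0123, -0.0]
ee_pos [0.2171, 0.6386, 0.2045]
tool_rot [[-0.0005, 0.3219, 0.9468], [-0.0016, 0.9468, -0.3219], [-1.0, -0.0017, 0.0001]]
contact_force [1.3762, 0.1502, 0.3457]
torque [-0.0218, 0.0232, 0.0223]
gripper_width 0.0852
{'fx': 412.54763129056175, 'fy': 412.54763129056175, 'cx': 279.8422760574399, 'cy': 210.1298197147577, 'k1': -0.03478013952383373, 'rvec': array([ 0.43913237, -2.64073162,  1.32840542]), 'tvec': array([0.52404565, 0.21118577, 0.91035859])}
{'fx': 497.2451796906639, 'fy': 497.2451796906639, 'cx': 278.6451258156674, 'cy': 213.54747626878287, 'k1': -0.18428025925076172, 'rvec': array([ 2.09370663, -2.13407504,  0.19749199]), 'tvec': array([-5.53866347e-04,  5.63383011e-01,  1.08289706e+00])}
```

View pics/side0.png

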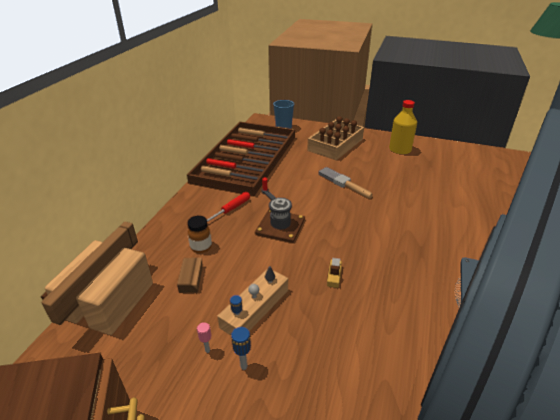

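View pics/top0.png

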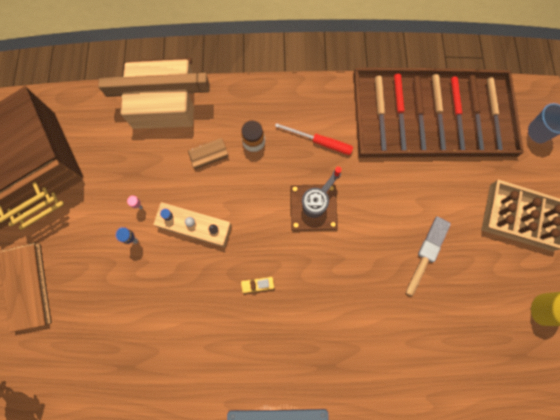

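Side view: the rack runs from about (222,318) to (288,280) px, with the blue head at (236,304). The chuck is at (280,215) and its red pin at (265,183). Two look-alikes stand free: a pink one at (204,335) and a large blue one at (241,345). In the top view the rack's blue head is at (166,215), the nut at (315,200) and the pin at (337,172). The target is the blue burr in the rack, because it is the smaller of the non-pink ones.

```bash
cat > h.py <<'E'
import cv2,numpy as np
from plant import sensors,cams
def shot(n,name=None):
    c=cams.camera(n)
    if name: cv2.imwrite(f"pics/{name}.png",c["img"][:,:,::-1])
    return c
def KD(c): return np.array([[c["fx"],0,c["cx"]],[0,c["fy"],c["cy"]],[0,0,1.]]),np.array([c["k1"],0,0,0.])
def ray(c,p):
    K,d=KD(c);R=cv2.Rodrigues(c["rvec"])[0]
    u=cv2.undistortPoints(np.array([[p]],float),K,d)[0,0]
    return -R.T@c["tvec"], R.T@np.array([u[0],u[1],1.])
def plane(c,p,z):
    o,v=ray(c,p); return o+v*(z-o[2])/v[2]
def proj(c,P):
    K,d=KD(c); return cv2.projectPoints(np.array(P,float).reshape(-1,1,3),c["rvec"],c["tvec"],K,d)[0][:,0]
def tri(c1,p1,c2,p2):
    o1,v1=ray(c1,p1);o2,v2=ray(c2,p2);v1/=np.linalg.norm(v1);v2/=np.linalg.norm(v2)
    s=np.linalg.lstsq(np.c_[v1,-v2],o2-o1,rcond=None)[0]
    a,b=o1+s[0]*v1,o2+s[1]*v2
    return (a+b)/2,np.linalg.norm(a-b)
def blobs(c,m,amin=15):
    n,l,st,ce=cv2.connectedComponentsWithStats(m.astype(np.uint8))
    return [(st[i].tolist(),ce[i].round(1).tolist()) for i in range(1,n) if st[i][4]>=amin]
E
python3 - <<'E'
from h import *
S=shot("side");T=shot("top")
for n,c in(("side",S),("top",T)):
    print(n,"tcp",proj(c,[[.217,.639,.205],[0,0,0]]).round(0).tolist())
    h=cv2.cvtColor(c["img"],cv2.COLOR_RGB2HSV);H,Sa,V=[h[:,:,i].astype(int) for i in range(3)]
    print("blue",blobs(c,(H>100)&(H<125)&(Sa>130)&(V>40)))
    print("red",blobs(c,((H<5)|(H>174))&(Sa>190)&(V>120)))
for nm,x0,y0,x1,y1 in(("side",180,160,330,380),("top",120,140,370,310)):
    i=(S if nm=="side" else T)["img"][y0:y1,x0:x1,::-1]
    k=3 if nm=="top" else 2.7
    cv2.imwrite(f"pics/{nm}_crop.png",cv2.resize(i,None,fx=k,fy=k,interpolation=cv2.INTER_CUBIC))
E
```

```text
side tcp [[400.0, 612.0], [514.0, 305.0]]
blue [([231, 296, 10, 8, 69], [235.5, 299.6]), ([232, 307, 7, 6, 20], [235.6, 309.7]), ([232, 327, 17, 16, 205], [240.2, 334.5]), ([234, 345, 5, 9, 20], [236.1, 349.3]), ([243, 344, 6, 11, 26], [245.5, 349.2]), ([240, 346, 3, 10, 19], [240.5, 350.7])]
red [([403, 100, 11, 5, 46], [408.1, 102.0]), ([227, 139, 27, 8, 105], [240.0, 142.3]), ([206, 158, 29, 9, 121], [220.5, 162.1]), ([262, 177, 5, 4, 15], [264.3, 178.7]), ([222, 192, 28, 18, 173], [236.4, 200.3])]
top tcp [[-28.0, 367.0], [278.0, 459.0]]
blue [([162, 210, 7, 8, 40], [165.0, 213.4]), ([117, 229, 12, 12, 107], [122.7, 234.2])]
red [([394, 73, 10, 39, 259], [398.7, 92.1]), ([451, 76, 11, 38, 252], [456.0, 94.4]), ([313, 134, 39, 21, 347], [333.0, 144.1]), ([335, 167, 6, 8, 31], [337.5, 170.3])]
```

View pics/top_crop.png

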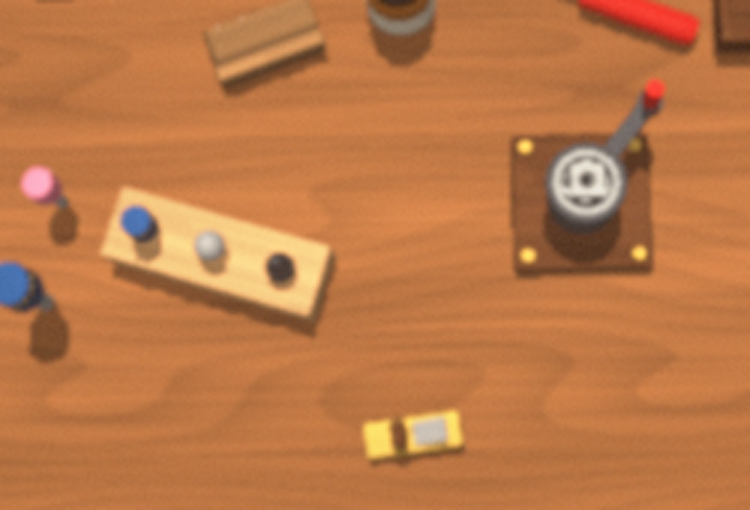

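View pics/side_crop.png

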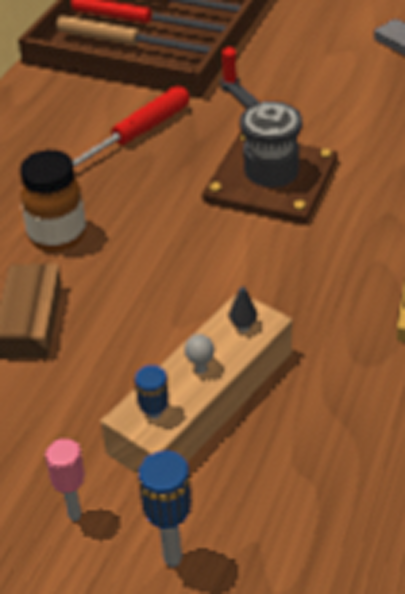

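Run:
```python
from h import *
S=shot("side");T=shot("top")
print("head top: plane top",plane(T,(165.3,213.3),.08),"side",plane(S,(235.7,299),.082),tri(T,(165.3,213.3),S,(235.7,299)))
print("ball/cone top", plane(T,(120+209/3,140+246/3),.065),plane(T,(120+280/3,140+267/3),.06))
print("nose",plane(T,(315.3,200),.088), plane(S,(180+271/2.7,160+120/2.7),.088))
for p in((526,146),(635,146),(640,253),(528,255)): print("screw",plane(T,(120+p[0]/3,140+p[1]/3),.014))
for p in((214,186),(325,153),(300,204)): print("screwS",plane(S,(180+p[0]/2.7,160+p[1]/2.7),.014))
print("pin top",plane(T,(120+653/3,140+91/3),.115),plane(S,(180+230/2.7,160+50/2.7),.115))
for p in((124,187),(331,246),(312,318),(102,254)): print("rack top",plane(T,(120+p[0]/3,140+p[1]/3),.04))
# fine nut circle by bright pixel masks
t=T["img"].astype(int);g=t.mean(2);sat=t.max(2)-t.min(2)
m=(sat<30);m[:180]=0;m[230:]=0;m[:,:290]=0;m[:,345:]=0
print(blobs(T,m,30)); 
m2=m&(g>140);print("bright",blobs(T,m2,5))
i=T["img"][160:240,280:350,::-1];cv2.imwrite("pics/nut0.png",cv2.resize(i,None,fx=7,fy=7,interpolation=cv2.INTER_NEAREST))
```

```text
head top: plane top [0.56415354 0.24541185 0.08      ] side [0.56208446 0.24695778 0.082     ] (array([0.56359968, 0.24529248, 0.07986498]), np.float64(0.0011648094084062025))
ball/cone top [0.54581962 0.1918314  0.065     ] [0.52949864 0.13797949 0.06      ]
nose [ 0.58599025 -0.09403771  0.088     ] [ 0.57984467 -0.07953215  0.088     ]
screw [ 0.63150815 -0.0520921   0.014     ]
screw [ 0.62980382 -0.1393583   0.014     ]
screw [ 0.54285237 -0.13989848  0.014     ]
screw [ 0.54307312 -0.05148718  0.014     ]
screwS [ 0.63076479 -0.05218817  0.014     ]
screwS [ 0.54168838 -0.13927121  0.014     ]
screwS [ 0.54121437 -0.0531572   0.014     ]
pin top [ 0.6461646  -0.14400644  0.115     ] [ 0.64598751 -0.14513407  0.115     ]
rack top [0.59894815 0.26547479 0.04      ]
rack top [0.54860728 0.10122309 0.04      ]
rack top [0.49275879 0.11588981 0.04      ]
rack top [0.54566367 0.28157236 0.04      ]
[([302, 180, 32, 38, 678], [316.0, 200.4])]
bright [([304, 189, 23, 23, 385], [315.1, 199.8])]
```

View pics/nut0.png

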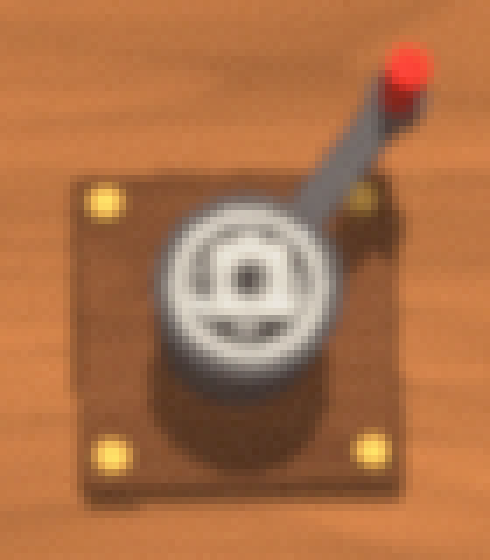

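```bash
cat >> h.py <<'E'
def go(target,yaw=None):
    s=sensors.sense();R=np.array(s["tool_rot"]);p=np.array(s["ee_pos"])
    y0=np.arctan2(R[1,1],R[0,1])
    d=R.T@(np.array(target)-p)
    turn=0 if yaw is None else (y0-yaw+np.pi)%(2*np.pi)-np.pi
    print("pos",p.round(4),"yaw",round(y0,3),"w",round(s["gripper_width"],4),"F",np.round(s["contact_force"],1),"shift",d.round(4),"turn",round(turn,3),"q",np.round(s["q"],2))
E
python3 - <<'E'
from h import *
S=shot("side");T=shot("top")
for c,n in((T,"T"),(S,"S")):
    h=cv2.cvtColor(c["img"],cv2.COLOR_RGB2HSV);H,Sa,V=[h[:,:,i].astype(int) for i in range(3)]
    m=(H>18)&(H<32)&(Sa>100)&(V>175)
    for st,ce in blobs(c,m,4):
        P=plane(c,ce,.015)
        if abs(P[0]-.587)<.06 and abs(P[1]+.096)<.06: print(n,"screw",ce,P.round(4))
t=T["img"].astype(int)
b=(t[:,:,2]>t[:,:,0]+40);print([ (x,plane(T,x[1],.08).round(4)) for x in blobs(T,b,10) if x[0][0]<200])
p=(t[:,:,0]>200)&(t[:,:,2]>120);print([ (x,plane(T,x[1],.08).round(4)) for x in blobs(T,p,10) if x[0][0]<200])
i=T["img"][190:260,105:185,::-1];cv2.imwrite("pics/b0.png",cv2.resize(i,None,fx=8,fy=8,interpolation=cv2.INTER_NEAREST))
go([.565,.246,.15],np.radians(-17))
E
```

```text
T screw [294.5, 188.5] [ 0.6317 -0.0501  0.015 ]
T screw [295.5, 224.5] [ 0.5441 -0.0503  0.015 ]
T screw [332.8, 224.0] [ 0.5435 -0.1386  0.015 ]
S screw [259.5, 228.5] [ 0.6303 -0.0528  0.015 ]
S screw [290.2, 235.4] [ 0.5433 -0.0519  0.015 ]
[(([161, 209, 9, 9, 61], [165.0, 213.3]), array([0.5642, 0.2461, 0.08  ])), (([117, 228, 12, 13, 130], [122.6, 234.1]), array([0.518 , 0.3438, 0.08  ]))]
[(([125, 61, 62, 15, 777], [155.5, 67.8]), array([0.9299, 0.2848, 0.08  ])), (([122, 93, 63, 20, 1059], [153.8, 102.2]), array([0.8374, 0.2838, 0.08  ])), (([127, 196, 11, 10, 89], [131.9, 200.5]), array([0.5958, 0.325 , 0.08  ])), (([155, 203, 74, 41, 1160], [193.8, 223.1]), array([0.5404, 0.1795, 0.08  ]))]
pos [0.2173 0.639  0.2052] yaw 1.243 w 0.0858 F [-0.1 -0.8 -0.1] shift [ 0.0553 -0.2601  0.4557] turn 1.54 q [-1.33  0.58  0.02  1.44 -0.01  1.13 -0.06]
```

View pics/b0.png

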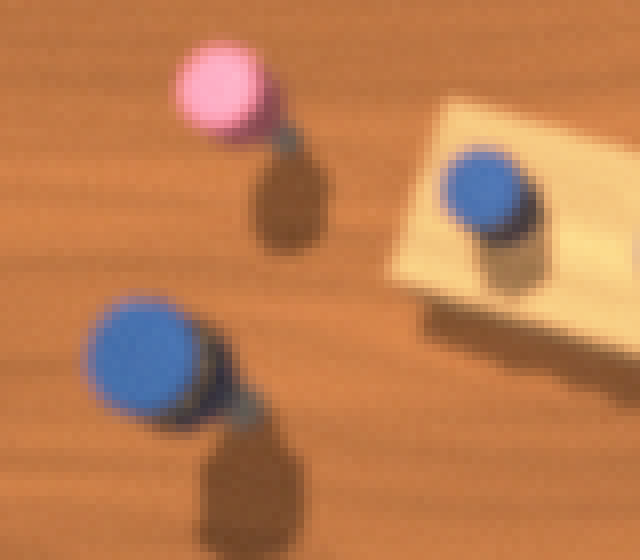

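The blue head sits at (165,213) px, which gives the burr at about (0.564, 0.246). That agrees with the rack geometry. The chuck axis is at about (0.587, -0.0945). I'll move above the burr.

step_arm([
  [[-0.02, -0.03, 0.05, 0.17], [-0.03, -0.06, 0.1, 0.34], [-0.03, -0.09, 0.15, 0.51], [-0.03, -0.12, 0.2, 0.68], [-0.03, -0.15, 0.25, 0.85], [-0.03, -0.18, 0.3, 1.02], [-0.03, -0.21, 0.35, 1.19], [-0.03, -0.23, 0.4, 1.36]],
], jaw=0.35)

```text
t: 1.4
ee_pos: [0.523, 0.2906, 0.2359]
tool_rot: [[0.0, 0.992, -0.123], [0.0, -0.123, -0.992], [-1.0, 0.0, -0.0]]
contact_force: [0.3, 1.1, -0.3]
gripper_width: 0.0558
```

```bash
python3 -c "
from h import *
go([.564,.2457,.15],np.radians(-17))"
```

```text
pos [0.523  0.2906 0.2359] yaw -0.123 w 0.0558 F [ 0.3  1.1 -0.3] shift [0.0859 0.0462 0.0395] turn 0.174 q [-0.86  0.47  0.43  1.61 -0.21  1.11 -0.5 ]
```

step_arm([
  [[0.02, 0.023, 0.02, 0.09], [0.05, 0.046, 0.04, 0.174], [0.086, 0.046, 0.04, 0.174], [0.086, 0.046, 0.04, 0.174], [0.086, 0.046, 0.04, 0.174]],
])

```text
t: 2.02
ee_pos: [0.5642, 0.2459, 0.151]
tool_rot: [[0.001, 0.956, -0.292], [0.001, -0.292, -0.956], [-1.0, 0.001, -0.001]]
contact_force: [-0.3, 0.4, 0.3]
gripper_width: 0.0553
```

```bash
python3 -c "
from h import *
go([.564,.2457,.049],np.radians(-17))
for n in('side','top'):
    c=shot(n)
    u,v=proj(c,[.564,.2457,.1])[0].astype(int);print(u,v)
    i=c['img'][v-60:v+60,u-70:u+70,::-1];cv2.imwrite('pics/a_'+n+'.png',cv2.resize(i,None,fx=4,fy=4))
    print(n,proj(c,sensors.sense()['ee_pos']))
"; python3 -c "
import cv2,numpy as np
cv2.imwrite('pics/a1.png',cv2.resize(np.hstack([cv2.imread('pics/a_side.png'),cv2.imread('pics/a_top.png')]),(800,343)))"
```

```text
pos [0.5642 0.2459 0.151 ] yaw -0.296 w 0.0553 F [-0.3  0.4  0.3] shift [ 0.102  -0.0002  0.0003] turn 0.0 q [-0.76  0.57  0.44  1.69 -0.29  0.94 -0.5 ]
234 292
side [[232.23821872 273.72777894]]
163 211
top [[157.21798535 206.59660694]]
```

View pics/a1.png

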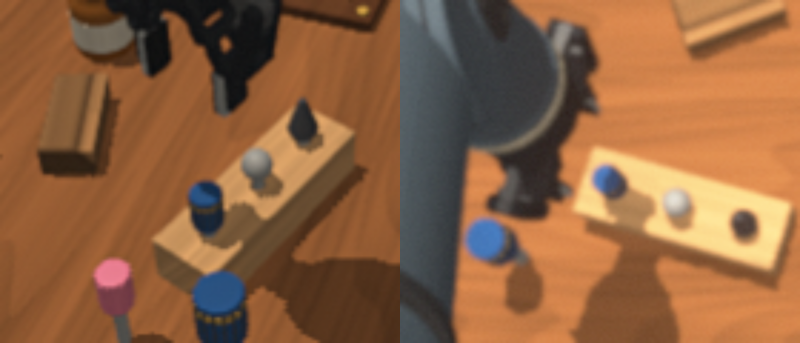

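```bash
python3 -c "
from h import *
for n,x0,y0,w in(('side',180,210,100),('top',110,150,100)):
    c=shot(n)
    i=cv2.resize(c['img'][y0:y0+75,x0:x0+w,::-1].copy(),None,fx=8,fy=8,interpolation=cv2.INTER_CUBIC)
    for P,col in (([.5642,.2459,.151],(0,0,255)),([.5642,.2459,.16],(0,255,255)),([.5642+.956*.028,.2459-.292*.028,.151],(255,0,255)),([.5642-.956*.028,.2459+.292*.028,.151],(255,0,255))):
        p=(proj(c,P)[0]-[x0,y0]+.5)*8
        cv2.drawMarker(i,tuple(int(a) for a in p),col,0,14,2)
    cv2.imwrite('pics/a2_'+n+'.png',i)
"
```

```text
(no output)
```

View pics/a2_side.png

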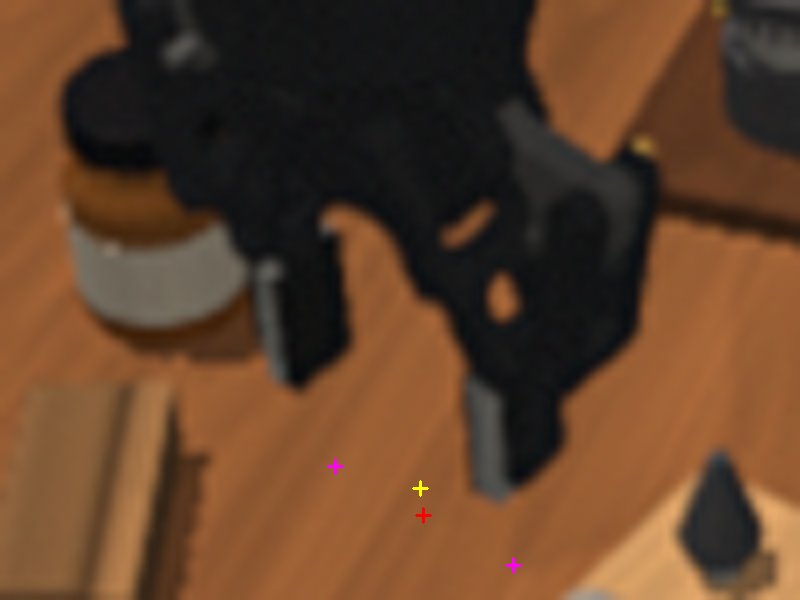

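View pics/a2_top.png

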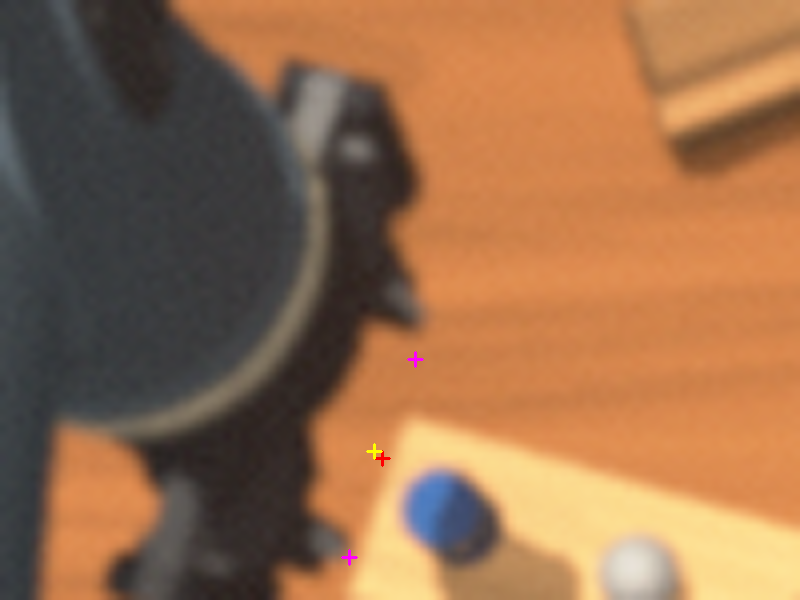

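```bash
python3 -c "
from h import *
S=shot('side');T=shot('top')
s=lambda p:(180+p[0]/8-.5,210+p[1]/8-.5)
t=lambda p:(110+p[0]/8-.5,150+p[1]/8-.5)
for a,b in (((310,372),(410,310)),((515,485),(332,547))): print(tri(S,s(a),T,t(b)))
print(sensors.sense()['t'],sensors.sense()['ee_pos'])
"
```

```text
(array([0.59782224, 0.23320375, 0.17609082]), np.float64(0.0007945676694776548))
(array([0.53588784, 0.25223219, 0.1759088 ]), np.float64(0.0006969220653255055))
2.325 [0.56402265 0.24564359 0.15073193]
```

The fingertips triangulate to z≈0.176, which is 25 mm above the stated TCP. I'll shut the jaws here and look again.

step_arm([
  [[0, 0, 0, 0], [0, 0, 0, 0], [0, 0, 0, 0], [0, 0, 0, 0], [0, 0, 0, 0], [0, 0, 0, 0]],
], jaw=1)

```text
t: 3.08
ee_pos: [0.564, 0.2457, 0.1507]
tool_rot: [[0.001, 0.956, -0.292], [0.001, -0.292, -0.956], [-1.0, 0.001, -0.001]]
contact_force: [-1.1, 0.1, 0.9]
gripper_width: 0.0002
```

```bash
cat >> h.py <<'E'
def zoom(n,P,name,w=100,k=8,marks=()):
    c=shot(n);u,v=proj(c,P)[0].astype(int);x0=max(u-w//2,0);y0=max(v-w*3//8,0)
    i=cv2.resize(c['img'][y0:y0+w*3//4,x0:x0+w,::-1].copy(),None,fx=k,fy=k,interpolation=cv2.INTER_CUBIC)
    for M in marks:
        p=(proj(c,M)[0]-[x0,y0]+.5)*k
        cv2.drawMarker(i,tuple(int(a) for a in p),(0,0,255),0,14,1)
    cv2.imwrite('pics/'+name+'.png',i);print(n,"origin",x0,y0)
    return c
E
python3 -c "
from h import *
p=sensors.sense()['ee_pos'];print(p)
for n in('side','top'): zoom(n,p,'c3_'+n,80,8,[p])
"
```

```text
[0.56400317 0.24565241 0.15073368]
side origin 192 243
top origin 117 176
```

View pics/c3_side.png

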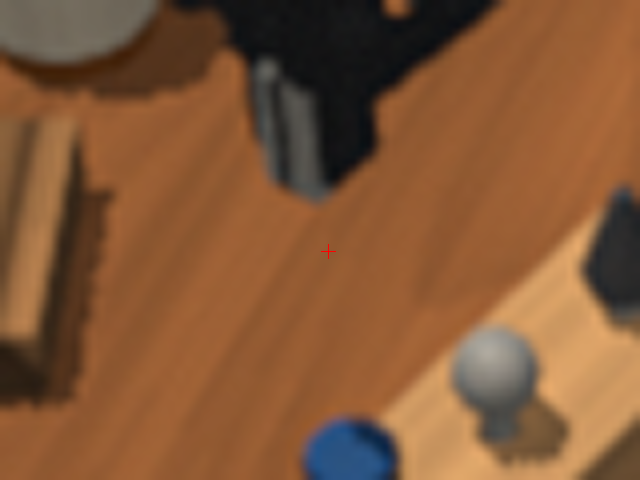

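View pics/c3_top.png

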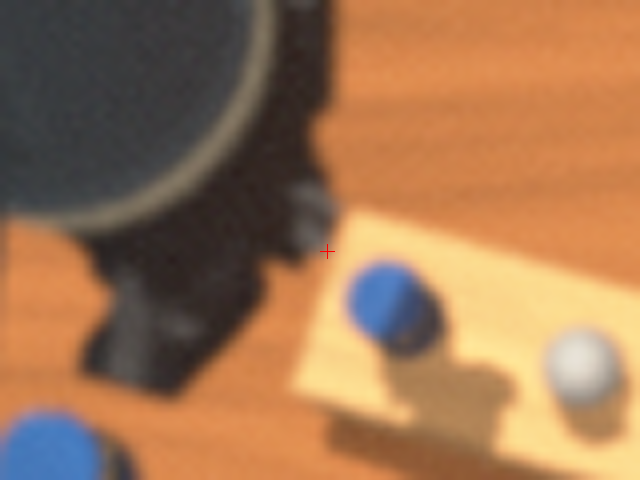

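```bash
python3 -c "
from h import *
S=shot('side');T=shot('top')
s=lambda p:(192+p[0]/8-.5,243+p[1]/8-.5)
t=lambda p:(117+p[0]/8-.5,176+p[1]/8-.5)
for a,b in (((322,172),(315,236)),((315,198),(300,262)),((322,172),(320,225))): print(tri(S,s(a),T,t(b)))
for z in (.151,.16,.165,.17,.175):
  P=[.564,.2457,z]; print(z,((proj(S,P)[0]-[192,243]+.5)*8).round(),((proj(T,P)[0]-[117,176]+.5)*8).round())
"
```

```text
(array([0.56383338, 0.24328773, 0.17435118]), np.float64(0.001765460266938468))
(array([0.56045927, 0.24876656, 0.17108932]), np.float64(0.00731614835533189))
(array([0.5658083 , 0.2420369 , 0.17303427]), np.float64(0.000690142058281595))
0.151 [328. 251.] [327. 251.]
0.16 [325. 224.] [319. 244.]
0.165 [324. 208.] [314. 240.]
0.17 [322. 193.] [309. 236.]
0.175 [321. 178.] [305. 232.]
```

step_arm([
  [[0, 0, 0, 0], [0, 0, 0, 0], [0, 0, 0, 0], [0.02, 0, 0, 0], [0.045, 0, 0, 0], [0.07, 0, 0, 0], [0.085, 0, 0, 0], [0.085, 0, 0, 0]],
], jaw=0.35)

```text
t: 4.28
ee_pos: [0.5637, 0.2455, 0.065]
tool_rot: [[0.0, 0.956, -0.292], [0.0, -0.292, -0.956], [-1.0, -0.0, -0.0]]
contact_force: [0.8, -0.3, 0.8]
gripper_width: 0.0557
```

```bash
python3 -c "
from h import *
p=sensors.sense()['ee_pos'];go([.564,.2457,.049],np.radians(-17))
for n in('side','top'): zoom(n,p,'d4_'+n,80,8,[p])
"
```

```text
pos [0.5637 0.2455 0.065 ] yaw -0.297 w 0.0557 F [ 0.8 -0.3  0.8] shift [ 0.016   0.0003 -0.0003] turn 0.0 q [-0.73  0.67  0.39  1.77 -0.35  0.77 -0.45]
side origin 195 273
top origin 126 184
```

View pics/d4_side.png

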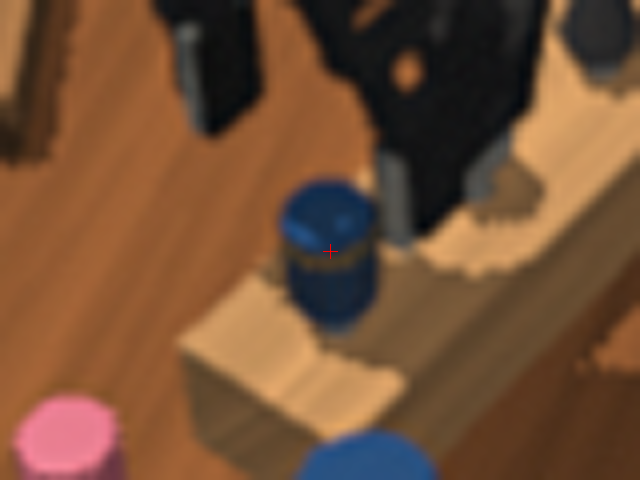

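View pics/d4_top.png

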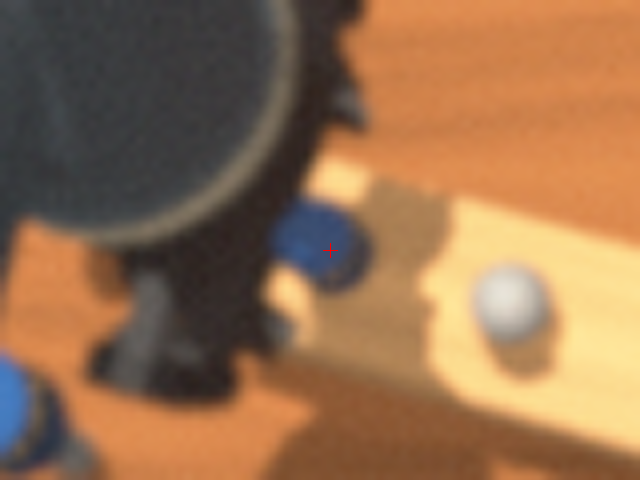

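```bash
python3 -c "
from h import *
S=shot('side');T=shot('top')
s=lambda p:(195+p[0]/8-.5,273+p[1]/8-.5)
t=lambda p:(126+p[0]/8-.5,184+p[1]/8-.5)
for a,b in (((225,122),(355,115)),((425,230),(285,335))): print(tri(S,s(a),T,t(b)))
"
```

```text
(array([0.59715642, 0.23353081, 0.08884333]), np.float64(0.0011383604222852007))
(array([0.5342593 , 0.25154387, 0.09077033]), np.float64(0.0006867361782102578))
```

step_arm([
  [[0.01, 0, 0, 0], [0.018, 0, 0, 0], [0.022, 0, 0, 0], [0.022, 0, 0, 0], [0.022, 0, 0, 0]],
])

```text
t: 5.1
ee_pos: [0.565, 0.2459, 0.0448]
tool_rot: [[0.003, 0.956, -0.292], [0.002, -0.292, -0.956], [-1.0, 0.003, -0.003]]
contact_force: [0.5, -0.2, 0.9]
gripper_width: 0.0557
```

step_arm([
  [[0.001, 0, 0, 0], [0.002, 0, 0, 0], [0.003, 0, 0, 0], [0.003, 0, 0, 0]],
])

```text
t: 5.6
ee_pos: [0.5649, 0.246, 0.0418]
tool_rot: [[0.003, 0.956, -0.292], [0.002, -0.292, -0.956], [-1.0, 0.002, -0.002]]
contact_force: [0.5, 0.2, -0.2]
gripper_width: 0.0554
```

step_arm([
  [[0.001, 0, 0, 0], [0.002, 0, 0, 0], [0.002, 0, 0, 0]],
])

```text
t: 5.98
ee_pos: [0.5649, 0.2459, 0.0396]
tool_rot: [[0.003, 0.956, -0.292], [0.002, -0.292, -0.956], [-1.0, 0.002, -0.002]]
contact_force: [0.4, 0.3, -0.6]
gripper_width: 0.0558
```

step_arm([
  [[0.001, 0, 0, 0], [0.002, 0, 0, 0], [0.002, 0, 0, 0]],
])

```text
t: 6.35
ee_pos: [0.5649, 0.2459, 0.0375]
tool_rot: [[0.003, 0.956, -0.292], [0.002, -0.292, -0.956], [-1.0, 0.002, -0.002]]
contact_force: [0.3, -0.2, -0.1]
gripper_width: 0.0557
```

```bash
python3 -c "
from h import *
p=sensors.sense()['ee_pos'];go([.564,.2457,.03],np.radians(-17))
for n in('side','top'): zoom(n,p,'d5_'+n,80,8,[p])
"
```

```text
pos [0.5649 0.2459 0.0375] yaw -0.297 w 0.0557 F [ 0.3 -0.2 -0.1] shift [ 0.0075 -0.0008  0.0005] turn -0.0 q [-0.71  0.71  0.37  1.79 -0.37  0.71 -0.44]
side origin 196 282
top origin 129 186
```

View pics/d5_side.png

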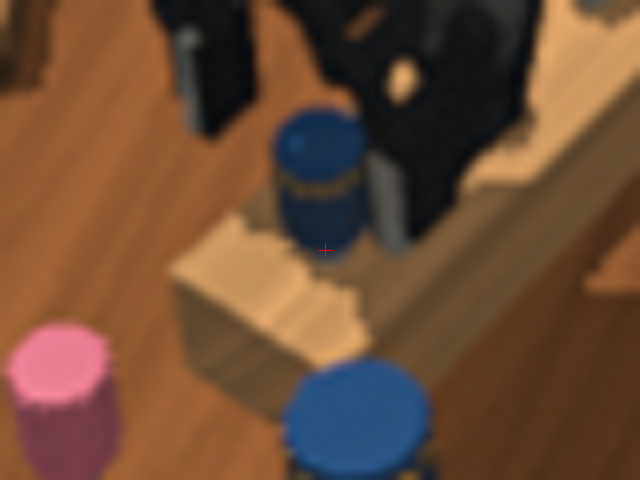

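View pics/d5_top.png

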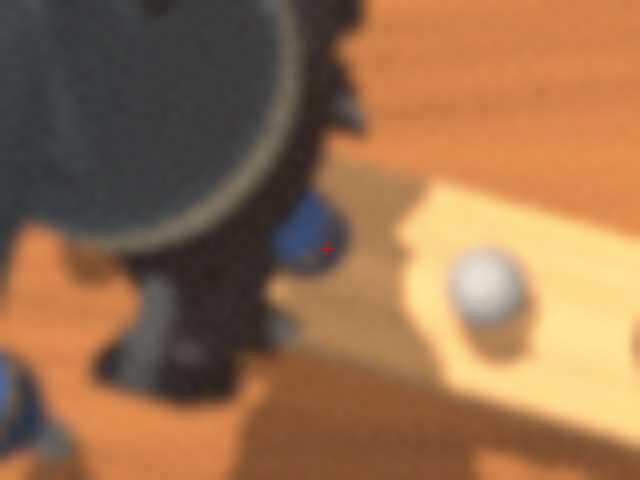

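Contact force is zero with the reported TCP below the rack top. So the fingers really do end about 22 mm short of the stated TCP, as the pictures show. I'll use the real ends from here.

step_arm([
  [[0.002, -0.003, -0.002, 0], [0.004, -0.003, -0.002, 0], [0.006, -0.003, -0.002, 0], [0.006, -0.003, -0.002, 0]],
])

```text
t: 6.95
ee_pos: [0.5625, 0.2486, 0.0314]
tool_rot: [[0.002, 0.956, -0.292], [0.001, -0.292, -0.956], [-1.0, 0.002, -0.002]]
contact_force: [-0.3, -0.2, 0.0]
gripper_width: 0.056
```

step_arm([
  [[0, 0, 0, 0], [0, 0, 0, 0], [0, 0, 0, 0], [0, 0, 0, 0], [0, 0, 0, 0]],
], jaw=1, squeeze=40)

```text
t: 7.58
ee_pos: [0.5628, 0.2486, 0.0316]
tool_rot: [[0.003, 0.956, -0.293], [0.001, -0.293, -0.956], [-1.0, 0.002, -0.002]]
contact_force: [0.4, -0.1, 1.6]
gripper_width: 0.0229
```

```bash
python3 -c "
from h import *
p=sensors.sense()['ee_pos'];go([.564,.2457,.13],np.radians(-17))
for n in('side','top'): zoom(n,p,'e6_'+n,80,8,[p])
"
```

```text
pos [0.5628 0.2486 0.0316] yaw -0.297 w 0.0229 F [ 0.4 -0.1  1.6] shift [-0.0984  0.0022  0.0022] turn -0.0 q [-0.71  0.71  0.36  1.8  -0.37  0.69 -0.44]
side origin 196 285
top origin 128 187
```

View pics/e6_side.png

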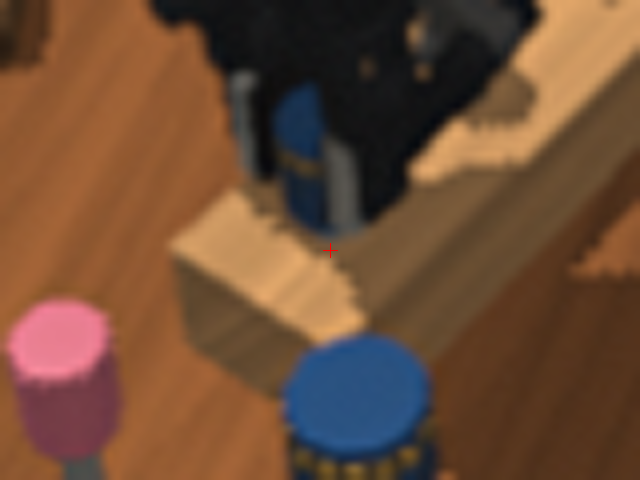

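step_arm([
  [[-0.01, 0, 0, 0], [-0.025, 0, 0, 0], [-0.04, 0, 0, 0], [-0.06, 0, 0, 0], [-0.08, 0, 0, 0], [-0.1, 0, 0, 0], [-0.13, 0, 0, 0], [-0.13, 0, 0, 0]],
])

```text
t: 8.68
ee_pos: [0.5635, 0.2488, 0.1646]
tool_rot: [[0.007, 0.956, -0.293], [0.004, -0.293, -0.956], [-1.0, 0.005, -0.005]]
contact_force: [0.7, 0.9, -1.4]
gripper_width: 0.0226
```

```bash
python3 -c "
from h import *
p=np.array(sensors.sense()['ee_pos']);go([.587-.0012,-.0945+.003,.16],np.radians(-17))
tip=p+[.0012,-.003,-.0266]
for n in('side','top'): zoom(n,p,'f7_'+n,80,8,[tip])
"
```

```text
pos [0.5635 0.2488 0.1646] yaw -0.297 w 0.0226 F [ 0.7  0.9 -1.4] shift [0.0035 0.1208 0.3189] turn -0.0 q [-0.77  0.56  0.45  1.68 -0.29  0.97 -0.51]
side origin 191 239
top origin 114 175
```

View pics/f7_side.png

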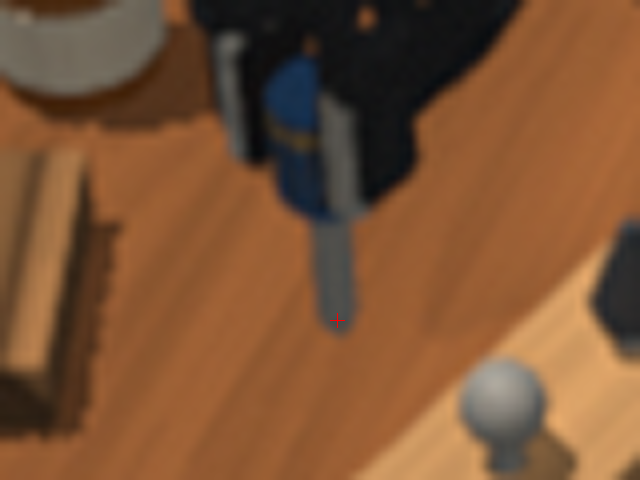

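View pics/f7_top.png

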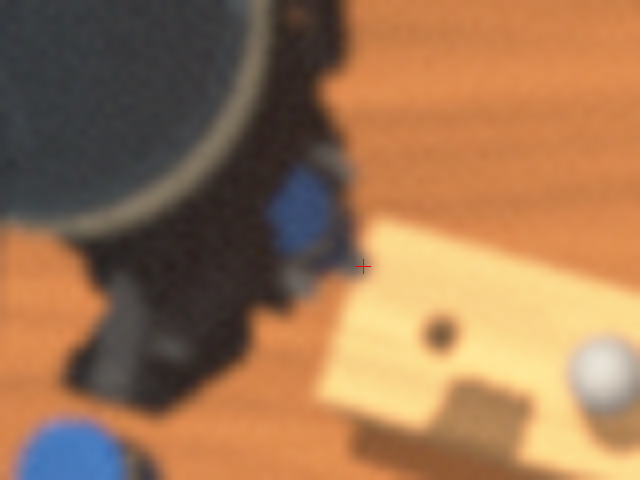

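The burr is lifted and its shank tip matches the prediction: red mark at (337,320) in the side crop. Now to the chuck.

step_arm([
  [[0, 0.01, 0.03, 0], [0, 0.03, 0.07, 0], [0, 0.05, 0.12, 0], [0, 0.07, 0.17, 0], [0, 0.09, 0.22, 0], [0, 0.105, 0.27, 0], [0.002, 0.115, 0.305, 0], [0.003, 0.121, 0.319, 0]],
])

```text
t: 9.78
ee_pos: [0.5833, -0.0944, 0.1575]
tool_rot: [[0.001, 0.955, -0.295], [0.001, -0.295, -0.955], [-1.0, 0.001, -0.002]]
contact_force: [-0.1, -0.7, -1.3]
gripper_width: 0.0226
```

step_arm([
  [[0, 0, 0, 0], [0, 0, 0, 0]],
])

```text
t: 10.02
ee_pos: [0.5833, -0.0926, 0.157]
tool_rot: [[0.0, 0.956, -0.294], [0.002, -0.294, -0.956], [-1.0, -0.001, -0.002]]
contact_force: [0.2, 0.2, -1.7]
gripper_width: 0.0224
```

```bash
python3 -c "
from h import *
p=np.array(sensors.sense()['ee_pos']);go([.587-.0012,-.0945+.003,.13],np.radians(-17))
tip=p+[.0012,-.003,-.0266]
for n in('side','top'): zoom(n,p-[0,0,.05],'g8_'+n,80,8,[tip,[.587,-.0945,.088]])
"
```

```text
pos [ 0.5833 -0.0926  0.157 ] yaw -0.298 w 0.0224 F [ 0.2  0.2 -1.7] shift [ 0.027   0.0021 -0.0017] turn -0.002 q [-0.2   0.53  0.44  1.74 -0.28  0.93  0.06]
side origin 240 165
top origin 275 169
```

View pics/g8_side.png

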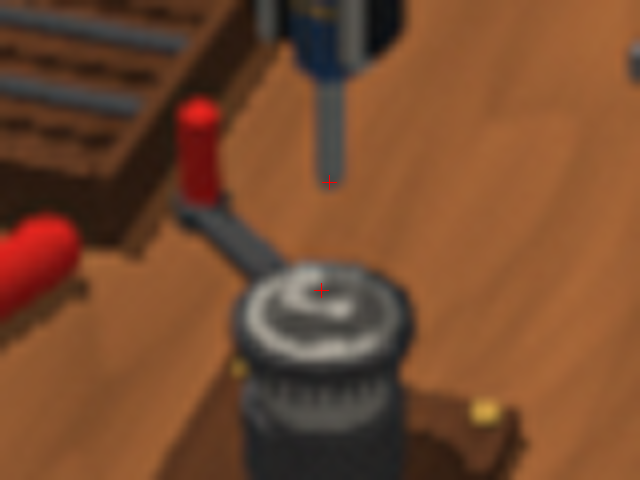

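View pics/g8_top.png

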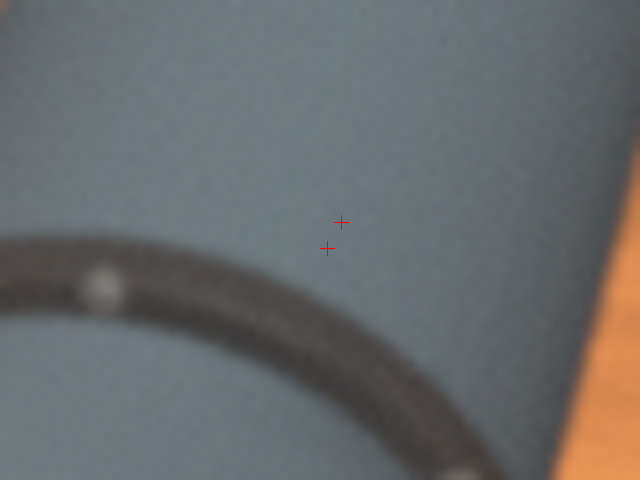

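```bash
python3 -c "
from h import *
T=shot('top')
print(plane(T,(314.8,199.4),.088),plane(T,(315.1,199.8),.088),plane(T,(315.1,199.8),.08))
p=np.array([.587,-.0945,.088])
S=zoom('side',p,'h9_side',40,20,[])
print((proj(S,[[.587,-.0945,.088]])))
"
```

```text
[ 0.58738706 -0.09296431  0.088     ] [ 0.58645726 -0.09360538  0.088     ] [ 0.58826576 -0.09414666  0.08      ]
side origin 259 185
[[279.64704117 200.78504422]]
```

View pics/h9_side.png

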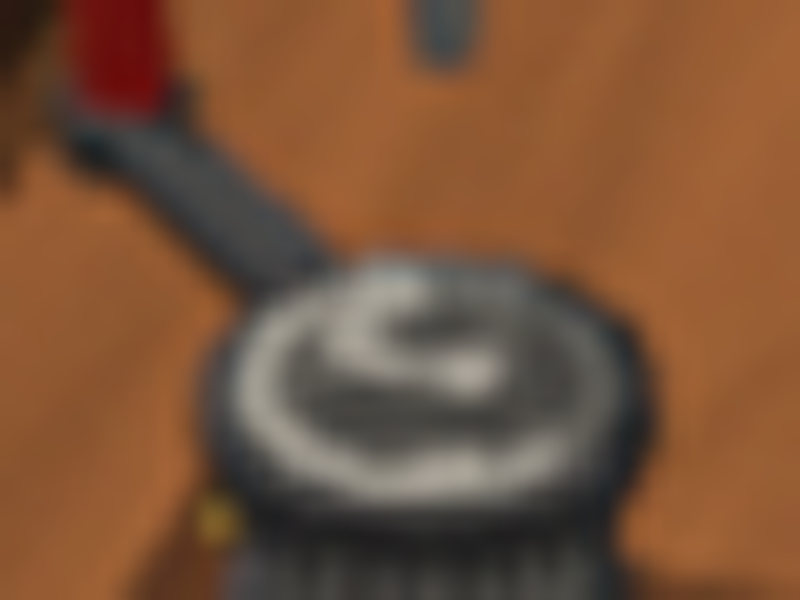

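In the side view the hole is at (279.8,200.8) px, matching the projection of my axis estimate at (279.6,200.8). I'll align and descend to just above the mouth.

step_arm([
  [[0.01, 0.002, -0.0017, 0], [0.02, 0.002, -0.0017, 0], [0.03, 0.002, -0.0017, 0], [0.035, 0.002, -0.0017, 0], [0.035, 0.002, -0.0017, 0], [0.035, 0.002, -0.0017, 0]],
])

```text
t: 10.98
ee_pos: [0.5861, -0.092, 0.1227]
tool_rot: [[0.001, 0.956, -0.294], [0.002, -0.294, -0.956], [-1.0, 0.001, -0.002]]
contact_force: [0.7, -0.5, -1.2]
gripper_width: 0.0227
```

```bash
python3 -c "
from h import *
p=np.array(sensors.sense()['ee_pos']);go([.587-.0012,-.0945+.003,.11],np.radians(-17))
tip=p+[.0012,-.003,-.0266]
for n in('side','top'): zoom(n,[.587,-.0945,.1],'i10_'+n,50,16,[tip])
"
```

```text
pos [ 0.5861 -0.092   0.1227] yaw -0.298 w 0.0227 F [ 0.7 -0.5 -1.2] shift [ 0.0127 -0.0005 -0.0004] turn -0.001 q [-0.19  0.57  0.42  1.78 -0.3   0.85  0.08]
side origin 254 179
top origin 290 180
```

View pics/i10_side.png

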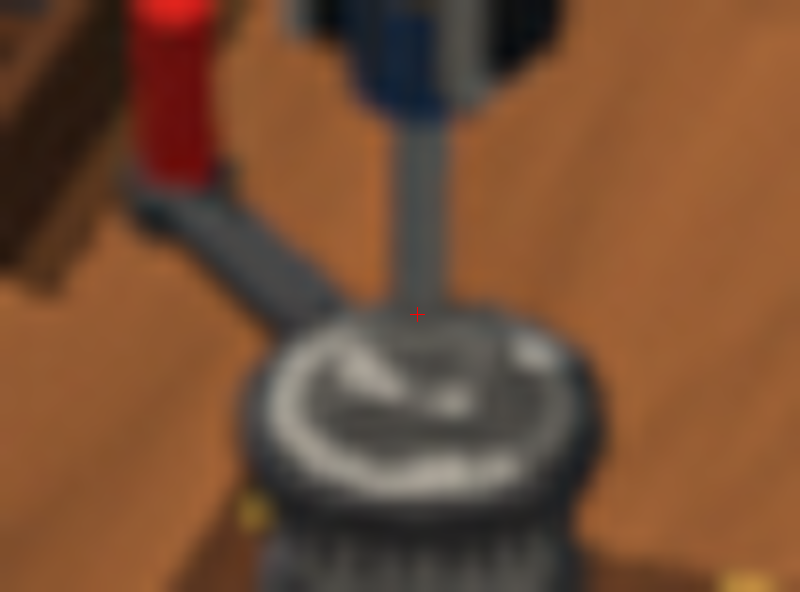

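The tip at (417,315) in the crop is over the mouth. I'll descend gently.

step_arm([
  [[0.002, -0.0005, -0.0004, 0], [0.004, -0.0005, -0.0004, 0], [0.006, -0.0005, -0.0004, 0], [0.008, -0.0005, -0.0004, 0], [0.009, -0.0005, -0.0004, 0]],
])

```text
t: 11.7
ee_pos: [0.5857, -0.0914, 0.1136]
tool_rot: [[0.001, 0.956, -0.294], [0.002, -0.294, -0.956], [-1.0, 0.001, -0.002]]
contact_force: [0.6, -0.0, 0.0]
gripper_width: 0.023
```

step_arm([
  [[0.001, 0, 0, 0], [0.002, 0, 0, 0], [0.003, 0, 0, 0], [0.004, 0, 0, 0]],
])

```text
t: 12.2
ee_pos: [0.5859, -0.0916, 0.1096]
tool_rot: [[0.002, 0.956, -0.294], [0.002, -0.294, -0.956], [-1.0, 0.001, -0.002]]
contact_force: [-0.1, -1.0, 0.3]
gripper_width: 0.0227
```

step_arm([
  [[0.002, 0, 0, 0], [0.004, 0, 0, 0], [0.006, 0, 0, 0], [0.006, 0, 0, 0]],
])

```text
t: 12.7
ee_pos: [0.5859, -0.0918, 0.1034]
tool_rot: [[0.002, 0.956, -0.294], [0.001, -0.294, -0.956], [-1.0, 0.001, -0.002]]
contact_force: [1.4, -1.5, -2.6]
gripper_width: 0.0224
```

step_arm([
  [[0.002, 0, 0, 0], [0.004, 0, 0, 0], [0.006, 0, 0, 0], [0.006, 0, 0, 0]],
])

```text
t: 13.2
ee_pos: [0.5859, -0.0918, 0.0972]
tool_rot: [[0.001, 0.956, -0.294], [0.001, -0.294, -0.956], [-1.0, 0.001, -0.002]]
contact_force: [0.8, -3.0, -2.1]
gripper_width: 0.0228
```

step_arm([
  [[0.002, 0, 0.0005, 0], [0.004, 0, 0.0007, 0], [0.006, 0, 0.0007, 0], [0.008, 0, 0.0007, 0], [0.01, 0, 0.0007, 0], [0.01, 0, 0.0007, 0]],
])

```text
t: 13.95
ee_pos: [0.5856, -0.0924, 0.087]
tool_rot: [[0.001, 0.956, -0.294], [0.001, -0.294, -0.956], [-1.0, 0.001, -0.002]]
contact_force: [1.0, 0.0, -2.3]
gripper_width: 0.0228
```

```bash
python3 -c "
from h import *
F=[]
for i in range(3):
    shot('side');s=sensors.sense();F.append(s['contact_force'])
print(np.round(F,1).tolist(),s['ee_pos'],s['t'])
"
```

```text
[[0.2, 0.5, -1.8], [1.2, -0.9, -2.2], [1.0, -0.4, -1.9]] [ 0.58565094 -0.09243504  0.08718347] 14.1
```

step_arm([
  [[0.001, 0, 0, 0], [0.002, 0, 0, 0], [0.003, 0, 0, 0], [0.004, 0, 0, 0], [0.005, 0, 0, 0]],
])

```text
t: 14.72
ee_pos: [0.5857, -0.0925, 0.0821]
tool_rot: [[0.002, 0.956, -0.294], [0.001, -0.294, -0.956], [-1.0, 0.001, -0.002]]
contact_force: [-0.2, -0.8, -1.3]
gripper_width: 0.0228
```

step_arm([
  [[0.001, 0, 0, 0], [0.002, 0, 0, 0], [0.003, 0, 0, 0]],
])

```text
t: 15.1
ee_pos: [0.586, -0.0926, 0.0794]
tool_rot: [[0.002, 0.956, -0.294], [0.001, -0.294, -0.956], [-1.0, 0.002, -0.002]]
contact_force: [0.7, -1.1, 5.2]
gripper_width: 0.0229
```

step_arm([
  [[0.001, 0, 0, 0], [0.002, 0, 0, 0]],
])

```text
t: 15.35
ee_pos: [0.586, -0.0926, 0.0776]
tool_rot: [[0.002, 0.956, -0.294], [0.001, -0.294, -0.956], [-1.0, 0.002, -0.002]]
contact_force: [-0.6, -0.5, 4.6]
gripper_width: 0.0229
```

step_arm([
  [[0.001, 0, 0, 0], [0.0015, 0, 0, 0]],
])

```text
t: 15.6
ee_pos: [0.5858, -0.0925, 0.0759]
tool_rot: [[0.002, 0.956, -0.294], [0.001, -0.294, -0.956], [-1.0, 0.002, -0.002]]
contact_force: [1.1, -0.9, -0.1]
gripper_width: 0.0227
```

step_arm([
  [[0.0005, 0, 0, 0], [0.001, 0, 0, 0]],
])

```text
t: 15.85
ee_pos: [0.5859, -0.0925, 0.0748]
tool_rot: [[0.002, 0.956, -0.294], [0.001, -0.294, -0.956], [-1.0, 0.002, -0.002]]
contact_force: [-0.5, -0.8, 2.1]
gripper_width: 0.023
```

step_arm([
  [[0.0005, 0, 0, 0], [0.0008, 0, 0, 0]],
])

```text
t: 16.1
ee_pos: [0.586, -0.0926, 0.0744]
tool_rot: [[0.002, 0.956, -0.294], [0.001, -0.294, -0.956], [-1.0, 0.002, -0.002]]
contact_force: [-1.8, 0.0, 7.4]
gripper_width: 0.0228
```

step_arm([
  [[0.0005, 0, 0, 0], [0.0008, 0, 0, 0]],
])

```text
t: 16.35
ee_pos: [0.5861, -0.0926, 0.0743]
tool_rot: [[0.003, 0.956, -0.294], [0.002, -0.294, -0.956], [-1.0, 0.002, -0.002]]
contact_force: [-2.1, 0.7, 12.9]
gripper_width: 0.0228
```

```bash
python3 -c "
from h import *
F=[]
for i in range(3):
    S=zoom('side',[.587,-.0945,.1],'j11_side',60,12,[]);s=sensors.sense();F.append(s['contact_force'])
print(np.round(F,1).tolist(),s['ee_pos'],s['t'])
print(((proj(S,[[.587,-.0945,.125],[.587,-.0945,.093],[.587,-.0945,.088]])-proj(S,[.587,-.0945,.1])[0].astype(int)+[30,22])*12).round())
"
```

```text
side origin 249 175
side origin 249 175
side origin 249 175
[[-2.1, 0.7, 10.6], [-2.1, -0.0, 10.9], [-2.6, 0.3, 10.2]] [ 0.58604671 -0.09257626  0.07432515] 16.5
[[367. 169.]
 [368. 291.]
 [368. 309.]]
```

View pics/j11_side.png

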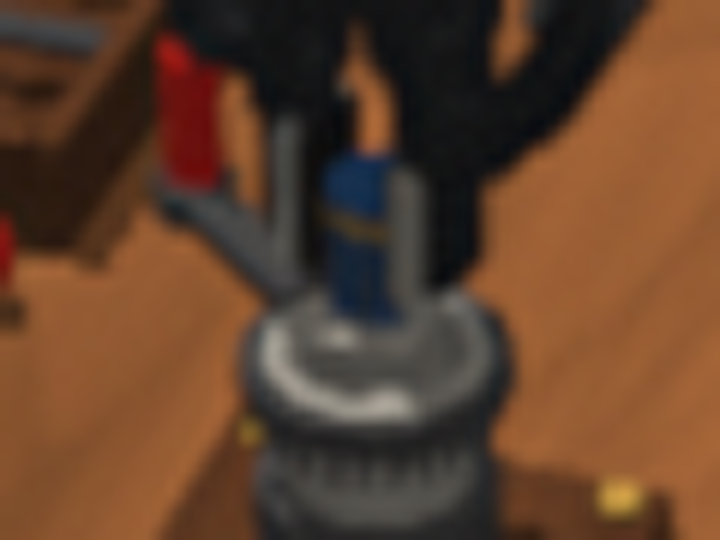

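step_arm([
  [[0.0005, 0, 0, 0], [0.0008, 0, 0, 0]],
])

```text
t: 16.75
ee_pos: [0.5861, -0.0926, 0.0743]
tool_rot: [[0.003, 0.956, -0.294], [0.002, -0.294, -0.956], [-1.0, 0.003, -0.003]]
contact_force: [-3.2, 0.7, 12.2]
gripper_width: 0.0225
```

Home: it stops dead at TCP z 0.0743, against 0.0746 predicted, with 12 N. Release and rise.

step_arm([
  [[0, 0, 0, 0], [0, 0, 0, 0], [0, 0, 0, 0], [0, 0, 0, 0], [-0.01, 0, 0, 0], [-0.04, 0, 0, 0], [-0.08, 0, 0, 0], [-0.1, 0, 0, 0]],
], jaw=0.35)

```text
t: 17.75
ee_pos: [0.5866, -0.0932, 0.1771]
tool_rot: [[0.006, 0.956, -0.295], [0.002, -0.295, -0.956], [-1.0, 0.006, -0.003]]
contact_force: [0.4, -0.8, -0.9]
gripper_width: 0.0559
```

```bash
python3 -c "
from h import *
zoom('side',[.587,-.0945,.1],'k12_side',60,12,[[.587,-.0945,.125],[.646,-.1445,.115]])
zoom('top',[.587,-.0945,.1],'k12_top',60,12,[])
go([.6465,-.1445,.15],.86)
"
```

```text
side origin 249 175
top origin 285 176
pos [ 0.5871 -0.0932  0.1773] yaw -0.299 w 0.0557 F [ 0.  -0.7 -0.5] shift [0.0277 0.0716 0.0316] turn -1.159 q [-0.21  0.51  0.45  1.72 -0.27  0.96  0.05]
```

View pics/k12_side.png

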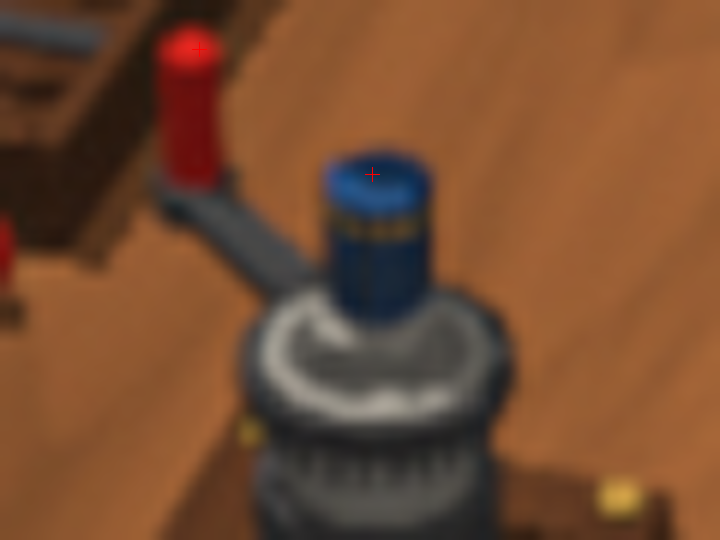

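```bash
python3 -c "
from h import *
S=shot('side');T=shot('top')
P,e=tri(T,(337.8,169.2),S,(264.3,178.4));print(P,e)
A=np.array([.587,-.0955])
for Q in (P[:2],plane(T,(337.8,169.2),.115)[:2],plane(S,(264.3,178.4),.115)[:2]):
  d=Q-A;print(Q,np.hypot(*d),np.arctan2(d[1],d[0]))
"
```

```text
[ 0.64846893 -0.14440858  0.11537445] 0.00036943759553916396
[ 0.64846893 -0.14440858] 0.07855239701789586 -0.6720910763162298
[ 0.64876594 -0.14441962] 0.0787918782841538 -0.6698537019965699
[ 0.64848801 -0.14493277] 0.07889470015242976 -0.6771397790224064
```

The burr top at (378,182) in the crop stands where "home" predicts, near (372,174). The pin top triangulates to (0.6485, -0.1444, 0.1154), 79 mm from the axis, at arm angle about -0.673 rad. I'll go over the pin with the jaws tangential.

```bash
python3 -c "
from h import *
go([.6468,-.1457,.14],.898)"
```

```text
pos [ 0.5858 -0.0926  0.1746] yaw -0.299 w 0.0556 F [-0.1 -0.7 -0.8] shift [0.0347 0.0738 0.0329] turn -1.197 q [-0.21  0.52  0.45  1.72 -0.27  0.96  0.05]
```

step_arm([
  [[0, 0.015, 0.006, -0.17], [0, 0.03, 0.012, -0.34], [0, 0.045, 0.02, -0.51], [0, 0.06, 0.026, -0.68], [0, 0.074, 0.033, -0.85], [0, 0.074, 0.033, -1.02], [0, 0.074, 0.033, -1.2], [0, 0.074, 0.033, -1.2]],
])

```text
t: 18.95
ee_pos: [0.6461, -0.146, 0.1735]
tool_rot: [[0.002, 0.621, 0.783], [0.003, 0.783, -0.621], [-1.0, 0.004, -0.0]]
contact_force: [0.4, 0.2, -0.3]
gripper_width: 0.0555
```

```bash
python3 -c "
from h import *
p=sensors.sense()['ee_pos']
zoom('side',p,'l13_side',80,9,[])
go([.6468,-.1457,.1],.898)"
```

```text
side origin 224 129
pos [ 0.6462 -0.1459  0.1737] yaw 0.897 w 0.0555 F [-0.2  0.4 -0.1] shift [0.0737 0.0003 0.0003] turn -0.001 q [ 0.09  0.58  0.11  1.52 -0.07  1.04  1.11]
```

View pics/l13_side.png

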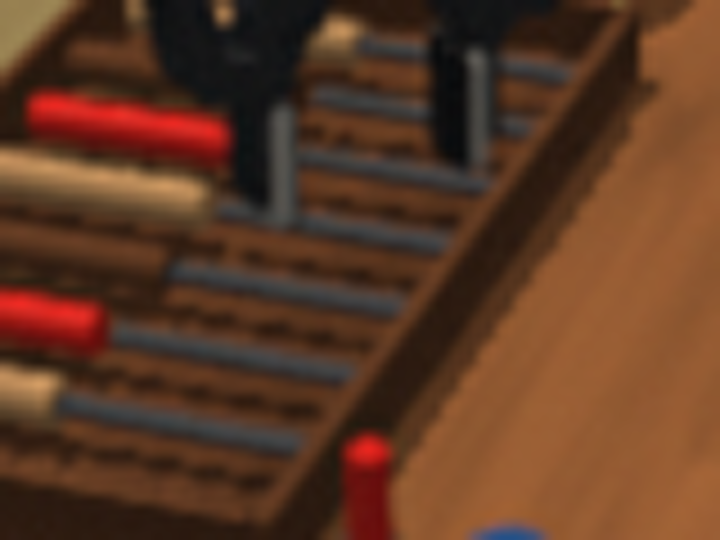

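step_arm([
  [[0.015, 0, 0, 0], [0.03, 0, 0, 0], [0.045, 0, 0, 0], [0.06, 0, 0, 0], [0.07, 0, 0, 0], [0.07, 0, 0, 0], [0.07, 0, 0, 0]],
])

```text
t: 19.88
ee_pos: [0.6468, -0.1459, 0.1041]
tool_rot: [[0.003, 0.624, 0.782], [0.003, 0.782, -0.624], [-1.0, 0.004, 0.001]]
contact_force: [-0.4, 0.2, 0.2]
gripper_width: 0.0552
```

```bash
python3 -c "
from h import *
zoom('side',[.6496,-.1454,.115],'m14_side',80,9,[])
zoom('top',[.6496,-.1454,.115],'m14_top',80,9,[])
go([.6468,-.1457,.067],.898)"
```

```text
side origin 223 148
top origin 298 138
pos [ 0.6468 -0.1459  0.1044] yaw 0.897 w 0.0552 F [ 0.2  0.3 -0.3] shift [ 0.0374 -0.     -0.0002] turn -0.001 q [ 0.1   0.65  0.1   1.6  -0.08  0.89  1.12]
```

View pics/m14_side.png

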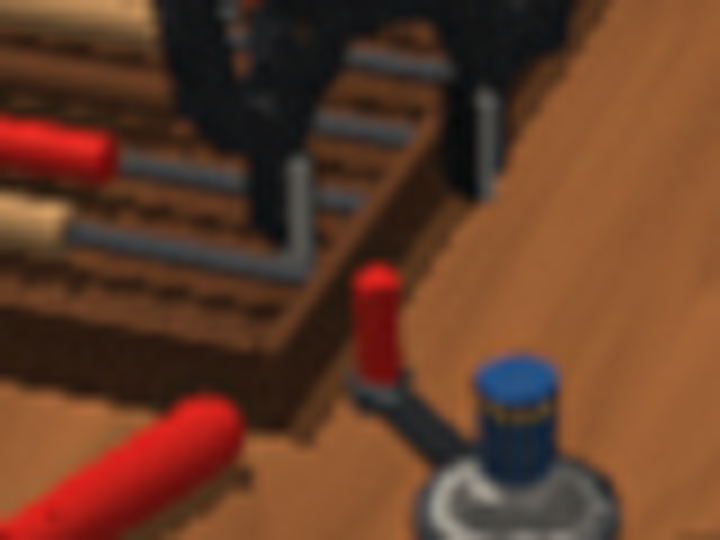

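View pics/m14_top.png

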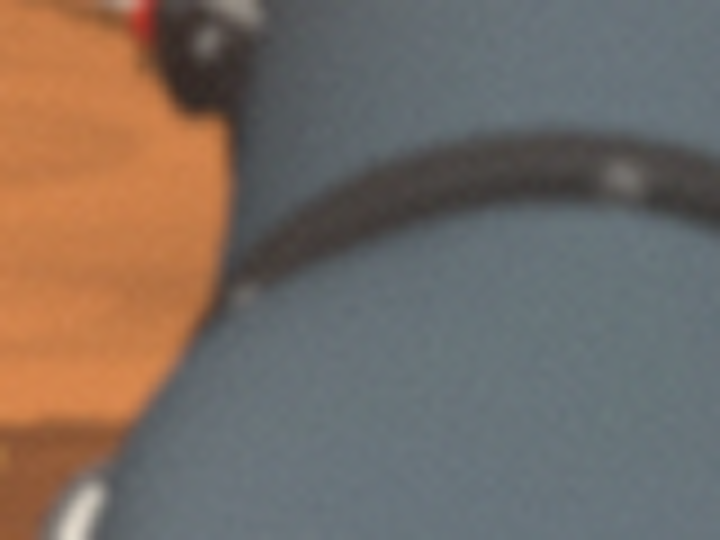

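The fingers straddle the pin: ends at (285,255) and (478,185), pin top at (377,272). Now down.

step_arm([
  [[0.008, 0, 0, 0], [0.016, 0, 0, 0], [0.024, 0, 0, 0], [0.032, 0, 0, 0], [0.037, 0, 0, 0], [0.037, 0, 0, 0], [0.037, 0, 0, 0]],
])

```text
t: 20.85
ee_pos: [0.6472, -0.1459, 0.0676]
tool_rot: [[0.004, 0.624, 0.782], [0.003, 0.782, -0.624], [-1.0, 0.005, 0.002]]
contact_force: [-0.3, -0.4, 0.2]
gripper_width: 0.0557
```

```bash
python3 -c "
from h import *
zoom('side',[.6496,-.1454,.1],'n15_side',80,9,[])
go([.6468,-.1457,.067],.898)"
```

```text
side origin 224 152
pos [ 0.6472 -0.1459  0.0677] yaw 0.897 w 0.0553 F [-1.4  0.6 -0.2] shift [ 0.0007 -0.0001 -0.0005] turn -0.001 q [ 0.1   0.69  0.09  1.63 -0.08  0.82  1.12]
```

View pics/n15_side.png

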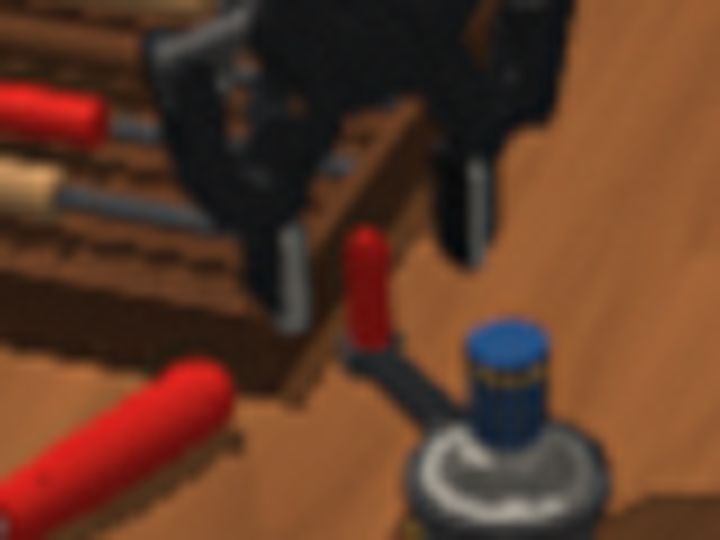

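step_arm([
  [[0, 0, 0, 0], [0, 0, 0, 0], [0, 0, 0, 0], [0, 0, 0, 0], [0, 0, 0, 0], [0, 0, 0, 0]],
], jaw=1, squeeze=25)

```text
t: 21.65
ee_pos: [0.6475, -0.1457, 0.0679]
tool_rot: [[0.005, 0.624, 0.782], [0.003, 0.782, -0.624], [-1.0, 0.005, 0.002]]
contact_force: [0.4, 1.4, 2.7]
gripper_width: 0.0128
```

```bash
python3 -c "
from h import *
F=[]
for i in range(3):
    zoom('side',[.6496,-.1454,.1],'o16_side',80,9,[]);F.append(sensors.sense()['contact_force'])
print(np.round(F,1).tolist())
go([.6468,-.1457,.067],.898)"
```

```text
side origin 224 152
side origin 224 152
side origin 224 152
[[1.3, 2.2, 2.6], [1.0, 1.0, 2.6], [0.6, 1.3, 2.6]]
pos [ 0.6475 -0.1456  0.0679] yaw 0.897 w 0.0132 F [0.6 1.3 2.6] shift [ 0.0009 -0.0005 -0.0005] turn -0.001 q [ 0.1   0.69  0.09  1.63 -0.08  0.82  1.12]
```

View pics/o16_side.png

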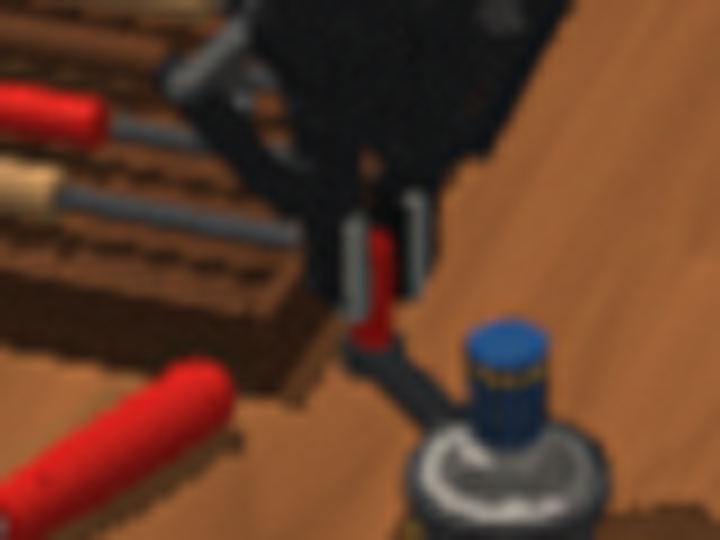

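Pin gripped at width 13 mm. I'll start turning clockwise and watch the tangential force.

step_arm([
  [[0, -0.002, 0, 0.025], [0, -0.004, -0.0002, 0.05], [0, -0.006, -0.0003, 0.075], [0, -0.008, -0.0005, 0.1]],
])

```text
t: 22.3
ee_pos: [0.6431, -0.1506, 0.068]
tool_rot: [[0.006, 0.699, 0.715], [0.004, 0.715, -0.699], [-1.0, 0.007, 0.002]]
contact_force: [4.1, 4.4, 1.8]
gripper_width: 0.0129
```

```bash
cat >> h.py <<'E'
A=np.array([.587,-.0955])
def nut(n=3,phis=(.1,.2,.3),phi0=-.6916,R=.0785):
    F=[]
    for i in range(n): shot('side');F.append(np.array(sensors.sense()['contact_force']))
    F=np.array(F);s=sensors.sense();M=np.array(s['tool_rot']);p=np.array(s['ee_pos'])[:2]-A
    r=p/np.hypot(*p);cw=np.array([r[1],-r[0]])
    th=np.arctan2(p[1],p[0])
    print("t",round(s['t'],2),"turned",round(phi0-th,4),"R",np.hypot(*p).round(4),"push_cw",(-F[:,:2]@cw).round(1),"radial",(F[:,:2]@r).round(1),"Fz",F[:,2].round(1),"z",round(s['ee_pos'][2],4),"w",round(s['gripper_width'],4))
    for ph in phis:
        a=th-ph;q=R*np.array([np.cos(a),np.sin(a)])-p
        print(ph,(M.T@np.r_[q,0]).round(4))
E
python3 -c "
from h import *
nut()"
```

```text
t 22.45 turned 0.091 R 0.0786 push_cw [4.5 4.  4.5] radial [-1.2  0.1  0.9] Fz [2.9 1.6 2.1] z 0.0679 w 0.0129
0.1 [-0.0001 -0.0078 -0.0005]
0.2 [-0.0001 -0.0156 -0.0018]
0.3 [-0.0002 -0.0232 -0.0038]
```

step_arm([
  [[0, -0.003, -0.0001, 0.04], [0, -0.006, -0.0003, 0.08], [0, -0.009, -0.0006, 0.12], [0, -0.012, -0.001, 0.16], [0, -0.0156, -0.0018, 0.2], [0, -0.018, -0.0023, 0.23], [0, -0.021, -0.003, 0.27]],
])

```text
t: 23.32
ee_pos: [0.6268, -0.1633, 0.068]
tool_rot: [[0.007, 0.864, 0.503], [0.004, 0.503, -0.865], [-1.0, 0.008, 0.0]]
contact_force: [4.1, 3.7, 1.3]
gripper_width: 0.0127
```

```bash
python3 -c "
from h import *
nut(phis=(.05,.1,.15,.2))"
```

```text
t 23.48 turned 0.357 R 0.0787 push_cw [5.1 4.7 4.3] radial [-0.9  0.2 -0.9] Fz [2.5 3.3 2.9] z 0.0679 w 0.0131
0.05 [-0.     -0.0039 -0.0003]
0.1 [-0.0001 -0.0078 -0.0006]
0.15 [-0.0001 -0.0117 -0.0011]
0.2 [-0.0001 -0.0156 -0.0018]
```

step_arm([
  [[0, -0.001, 0, 0.012], [0, -0.002, -0.0001, 0.025], [0, -0.003, -0.0001, 0.037]],
])

```text
t: 23.85
ee_pos: [0.6242, -0.1648, 0.068]
tool_rot: [[0.007, 0.882, 0.472], [0.004, 0.472, -0.882], [-1.0, 0.008, 0.0]]
contact_force: [5.5, 3.0, 1.5]
gripper_width: 0.0128
```

```bash
python3 -c "
from h import *
nut(n=1,phis=())"
```

```text
t 23.9 turned 0.3881 R 0.0787 push_cw [5.2] radial [-0.6] Fz [1.2] z 0.068 w 0.0129
```

step_arm([
  [[0, -0.0015, 0, 0.019], [0, -0.0015, 0, 0.019]],
])

```text
t: 24.15
ee_pos: [0.6232, -0.1653, 0.068]
tool_rot: [[0.008, 0.891, 0.455], [0.004, 0.455, -0.891], [-1.0, 0.009, 0.0]]
contact_force: [4.6, 3.3, 1.2]
gripper_width: 0.0126
```

```bash
python3 -c "
from h import *
nut(n=1,phis=())"
```

```text
t 24.2 turned 0.4013 R 0.0787 push_cw [5.5] radial [-1.6] Fz [0.8] z 0.068 w 0.0126
```

Arm stiffness at the pin is about 11 N/mm and the loose push reads about 5.5 N. Contact could come any time now, so I'll use small calls and check each one.

step_arm([
  [[0, -0.001, 0, 0.013], [0, -0.0022, 0, 0.028]],
])

```text
t: 24.45
ee_pos: [0.6219, -0.166, 0.068]
tool_rot: [[0.009, 0.903, 0.43], [0.004, 0.43, -0.903], [-1.0, 0.01, 0.0]]
contact_force: [4.2, 3.2, 1.1]
gripper_width: 0.013
```

step_arm([
  [[0, -0.001, 0, 0.013], [0, -0.0022, 0, 0.028]],
])

```text
t: 24.7
ee_pos: [0.6206, -0.1667, 0.068]
tool_rot: [[0.01, 0.914, 0.405], [0.004, 0.405, -0.914], [-1.0, 0.01, 0.0]]
contact_force: [4.1, 3.8, 1.9]
gripper_width: 0.0124
```

step_arm([
  [[0, -0.0012, 0, 0.016], [0, -0.0025, 0, 0.032]],
])

```text
t: 24.95
ee_pos: [0.6189, -0.1674, 0.068]
tool_rot: [[0.011, 0.927, 0.376], [0.004, 0.376, -0.927], [-1.0, 0.011, 0.0]]
contact_force: [4.6, 2.5, 0.4]
gripper_width: 0.0125
```

step_arm([
  [[0, -0.0012, 0, 0.016], [0, -0.0025, 0, 0.032]],
])

```text
t: 25.2
ee_pos: [0.6173, -0.1682, 0.068]
tool_rot: [[0.012, 0.938, 0.347], [0.004, 0.347, -0.938], [-1.0, 0.012, 0.0]]
contact_force: [4.9, 3.3, 0.9]
gripper_width: 0.0129
```

step_arm([
  [[0, -0.0012, 0, 0.016], [0, -0.0025, 0, 0.032]],
])

```text
t: 25.45
ee_pos: [0.6156, -0.1689, 0.068]
tool_rot: [[0.013, 0.948, 0.317], [0.004, 0.317, -0.948], [-1.0, 0.013, 0.0]]
contact_force: [4.6, 3.1, 0.3]
gripper_width: 0.0128
```

step_arm([
  [[0, -0.0012, 0, 0.016], [0, -0.0025, 0, 0.032]],
])

```text
t: 25.7
ee_pos: [0.6139, -0.1695, 0.068]
tool_rot: [[0.014, 0.958, 0.287], [0.004, 0.287, -0.958], [-1.0, 0.014, -0.0]]
contact_force: [5.6, 2.5, 1.3]
gripper_width: 0.0127
```

step_arm([
  [[0, -0.0012, 0, 0.016], [0, -0.0025, 0, 0.032]],
])

```text
t: 25.95
ee_pos: [0.6121, -0.1702, 0.068]
tool_rot: [[0.015, 0.967, 0.256], [0.004, 0.256, -0.967], [-1.0, 0.015, -0.0]]
contact_force: [5.7, 2.6, 0.5]
gripper_width: 0.0127
```

step_arm([
  [[0, -0.0012, 0, 0.016], [0, -0.0025, 0, 0.032]],
])

```text
t: 26.2
ee_pos: [0.6104, -0.1707, 0.068]
tool_rot: [[0.016, 0.974, 0.225], [0.004, 0.225, -0.974], [-1.0, 0.016, -0.0]]
contact_force: [4.9, 2.8, 1.5]
gripper_width: 0.0132
```

```bash
python3 -c "
from h import *
nut(n=2,phis=(.03,))"
```

```text
t 26.3 turned 0.5816 R 0.0788 push_cw [5.8 5.8] radial [-0.5 -0.2] Fz [0.3 1.4] z 0.068 w 0.013
0.03 [-0.     -0.0024 -0.0001]
```

step_arm([
  [[0, -0.0012, 0, 0.016], [0, -0.0026, 0, 0.032]],
])

```text
t: 26.55
ee_pos: [0.6083, -0.1714, 0.068]
tool_rot: [[0.016, 0.981, 0.194], [0.004, 0.194, -0.981], [-1.0, 0.017, -0.0]]
contact_force: [5.2, 2.7, 1.1]
gripper_width: 0.0131
```

step_arm([
  [[0, -0.0012, 0, 0.016], [0, -0.0026, 0, 0.032]],
])

```text
t: 26.8
ee_pos: [0.6064, -0.1719, 0.068]
tool_rot: [[0.017, 0.987, 0.163], [0.003, 0.163, -0.987], [-1.0, 0.018, -0.001]]
contact_force: [5.5, 2.0, -0.3]
gripper_width: 0.0127
```

step_arm([
  [[0, -0.0012, 0.0001, 0.006], [0, -0.0026, 0.0001, 0.012]],
])

```text
t: 27.05
ee_pos: [0.6045, -0.1724, 0.068]
tool_rot: [[0.018, 0.988, 0.152], [0.003, 0.151, -0.988], [-1.0, 0.019, -0.0]]
contact_force: [6.1, 1.5, 0.8]
gripper_width: 0.0131
```

step_arm([
  [[0, -0.0012, 0.0001, 0.006], [0, -0.0026, 0.0001, 0.012]],
])

```text
t: 27.3
ee_pos: [0.6026, -0.1728, 0.068]
tool_rot: [[0.019, 0.99, 0.14], [0.003, 0.14, -0.99], [-1.0, 0.02, -0.0]]
contact_force: [5.8, 2.2, 0.9]
gripper_width: 0.0127
```

step_arm([
  [[0, -0.0012, 0.0001, 0.006], [0, -0.0026, 0.0001, 0.012]],
])

```text
t: 27.55
ee_pos: [0.6007, -0.1732, 0.068]
tool_rot: [[0.02, 0.991, 0.129], [0.003, 0.129, -0.992], [-1.0, 0.02, -0.0]]
contact_force: [5.9, 2.9, 0.7]
gripper_width: 0.0128
```

step_arm([
  [[0, -0.0012, 0.0, 0.01], [0, -0.0026, 0.0, 0.022]],
])

```text
t: 27.8
ee_pos: [0.5988, -0.1735, 0.068]
tool_rot: [[0.021, 0.994, 0.107], [0.003, 0.107, -0.994], [-1.0, 0.021, -0.001]]
contact_force: [4.6, 3.3, 0.8]
gripper_width: 0.0129
```

step_arm([
  [[0, -0.0012, 0.0, 0.01], [0, -0.0026, 0.0, 0.022]],
])

```text
t: 28.05
ee_pos: [0.5969, -0.1738, 0.068]
tool_rot: [[0.022, 0.996, 0.086], [0.003, 0.086, -0.996], [-1.0, 0.022, -0.001]]
contact_force: [5.1, 1.3, 1.3]
gripper_width: 0.0132
```

step_arm([
  [[0, -0.0014, 0.0, 0.012], [0, -0.0028, 0.0, 0.025]],
])

```text
t: 28.3
ee_pos: [0.5948, -0.174, 0.068]
tool_rot: [[0.023, 0.998, 0.061], [0.002, 0.061, -0.998], [-1.0, 0.023, -0.001]]
contact_force: [5.2, 2.2, 0.3]
gripper_width: 0.0125
```

step_arm([
  [[0, -0.0014, 0.0, 0.012], [0, -0.0028, 0.0, 0.025]],
])

```text
t: 28.55
ee_pos: [0.5927, -0.1743, 0.068]
tool_rot: [[0.024, 0.999, 0.037], [0.002, 0.037, -0.999], [-1.0, 0.024, -0.001]]
contact_force: [4.5, 1.5, 0.8]
gripper_width: 0.0129
```

step_arm([
  [[0, -0.0014, 0.0, 0.012], [0, -0.0028, 0.0, 0.025]],
])

```text
t: 28.8
ee_pos: [0.5906, -0.1744, 0.068]
tool_rot: [[0.025, 1.0, 0.012], [0.002, 0.012, -1.0], [-1.0, 0.025, -0.002]]
contact_force: [5.3, 2.1, 0.5]
gripper_width: 0.0123
```

step_arm([
  [[0, -0.0014, 0.0, 0.012], [0, -0.0028, 0.0, 0.025]],
])

```text
t: 29.05
ee_pos: [0.5885, -0.1745, 0.068]
tool_rot: [[0.026, 1.0, -0.013], [0.002, -0.013, -1.0], [-1.0, 0.026, -0.002]]
contact_force: [6.2, 2.6, 0.9]
gripper_width: 0.0127
```

```bash
python3 -c "
from h import *
nut(n=1,phis=(.03,))
zoom('side',[.59,-.13,.1],'p17_side',80,9,[])"
```

```text
t 29.1 turned 0.8646 R 0.079 push_cw [5.8] radial [-2.3] Fz [0.3] z 0.068 w 0.013
0.03 [-0.0001 -0.0024 -0.0005]
side origin 242 159
```

View pics/p17_side.png

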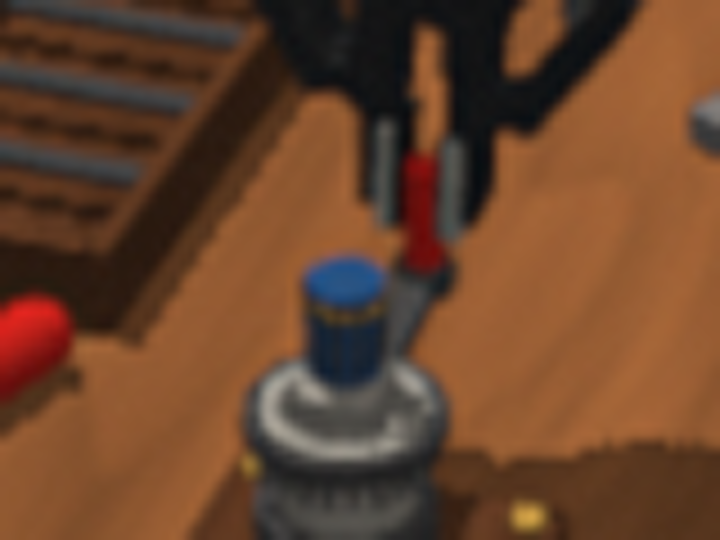

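The arm has followed: the pin is held between the pads at (425,215) and the burr still stands. Carrying on.

step_arm([
  [[0, -0.0014, -0.0001, 0.014], [0, -0.0028, -0.0003, 0.028]],
])

```text
t: 29.4
ee_pos: [0.5861, -0.1744, 0.068]
tool_rot: [[0.027, 0.999, -0.04], [0.001, -0.041, -0.999], [-1.0, 0.027, -0.002]]
contact_force: [5.4, 2.2, 0.6]
gripper_width: 0.0128
```

step_arm([
  [[0, -0.0014, -0.0001, 0.014], [0, -0.0028, -0.0003, 0.028]],
])

```text
t: 29.65
ee_pos: [0.584, -0.1744, 0.0681]
tool_rot: [[0.028, 0.997, -0.068], [0.0, -0.068, -0.998], [-1.0, 0.028, -0.002]]
contact_force: [5.9, 1.8, 0.0]
gripper_width: 0.0127
```

step_arm([
  [[0, -0.0014, -0.0001, 0.014], [0, -0.0028, -0.0003, 0.028]],
])

```text
t: 29.9
ee_pos: [0.5819, -0.1743, 0.0681]
tool_rot: [[0.029, 0.995, -0.096], [-0.0, -0.096, -0.995], [-1.0, 0.029, -0.003]]
contact_force: [5.2, 0.8, 1.0]
gripper_width: 0.0125
```

step_arm([
  [[0, -0.0014, -0.0001, 0.014], [0, -0.0028, -0.0003, 0.028]],
])

```text
t: 30.15
ee_pos: [0.5798, -0.1742, 0.068]
tool_rot: [[0.03, 0.992, -0.124], [-0.001, -0.124, -0.992], [-1.0, 0.03, -0.003]]
contact_force: [5.4, 0.4, 0.9]
gripper_width: 0.0128
```

step_arm([
  [[0, -0.0014, -0.0001, 0.014], [0, -0.0028, -0.0003, 0.028]],
])

```text
t: 30.4
ee_pos: [0.5778, -0.174, 0.0681]
tool_rot: [[0.031, 0.988, -0.152], [-0.002, -0.152, -0.988], [-1.0, 0.031, -0.003]]
contact_force: [5.2, 0.1, 0.4]
gripper_width: 0.0125
```

step_arm([
  [[0, -0.0015, -0.0001, 0.014], [0, -0.003, -0.0002, 0.028]],
])

```text
t: 30.65
ee_pos: [0.5755, -0.1738, 0.068]
tool_rot: [[0.032, 0.983, -0.179], [-0.002, -0.179, -0.984], [-0.999, 0.032, -0.003]]
contact_force: [7.4, 1.2, 0.7]
gripper_width: 0.0129
```

```bash
python3 -c "
from h import *
nut(n=3,phis=(.03,))"
```

```text
t 30.8 turned 1.0288 R 0.0791 push_cw [4.7 5.8 4.1] radial [-1.9 -2.3 -2. ] Fz [-0.8  0.1  1. ] z 0.068 w 0.0128
0.03 [-0.0001 -0.0024 -0.0006]
```

Noise, still loose.

step_arm([
  [[0, -0.0014, -0.0002, 0.014], [0, -0.0028, -0.0005, 0.028]],
])

```text
t: 31.05
ee_pos: [0.5732, -0.1734, 0.068]
tool_rot: [[0.033, 0.978, -0.207], [-0.003, -0.207, -0.978], [-0.999, 0.033, -0.004]]
contact_force: [5.2, 0.3, 0.8]
gripper_width: 0.0129
```

step_arm([
  [[0, -0.0014, -0.0002, 0.014], [0, -0.0028, -0.0004, 0.028]],
])

```text
t: 31.3
ee_pos: [0.5712, -0.173, 0.068]
tool_rot: [[0.034, 0.972, -0.234], [-0.004, -0.234, -0.972], [-0.999, 0.034, -0.004]]
contact_force: [6.3, -0.1, -0.5]
gripper_width: 0.0129
```

step_arm([
  [[0, -0.0014, -0.0002, 0.014], [0, -0.0028, -0.0004, 0.028]],
])

```text
t: 31.55
ee_pos: [0.5693, -0.1726, 0.068]
tool_rot: [[0.035, 0.965, -0.261], [-0.005, -0.261, -0.965], [-0.999, 0.035, -0.004]]
contact_force: [6.1, 1.3, -0.8]
gripper_width: 0.0126
```

step_arm([
  [[0, -0.0013, -0.0002, 0.013], [0, -0.0026, -0.0004, 0.026]],
])

```text
t: 31.8
ee_pos: [0.5675, -0.1722, 0.0681]
tool_rot: [[0.036, 0.957, -0.286], [-0.006, -0.286, -0.958], [-0.999, 0.036, -0.004]]
contact_force: [6.3, -0.5, 0.1]
gripper_width: 0.0126
```

```bash
python3 -c "
from h import *
nut(n=3,phis=(.03,))"
```

```text
t 31.95 turned 1.1309 R 0.0792 push_cw [5.2 4.9 5. ] radial [-0.9 -0.8 -1. ] Fz [-0.4 -0.3 -0.7] z 0.0681 w 0.0128
0.03 [-0.0001 -0.0024 -0.0006]
```

step_arm([
  [[0, -0.0014, -0.0003, 0.014], [0, -0.0028, -0.0006, 0.026]],
])

```text
t: 32.2
ee_pos: [0.5654, -0.1716, 0.0681]
tool_rot: [[0.037, 0.95, -0.311], [-0.007, -0.311, -0.95], [-0.999, 0.037, -0.005]]
contact_force: [4.6, -1.0, 0.4]
gripper_width: 0.0125
```

step_arm([
  [[0, -0.0014, -0.0002, 0.014], [0, -0.0028, -0.0005, 0.026]],
])

```text
t: 32.45
ee_pos: [0.5636, -0.1711, 0.0681]
tool_rot: [[0.038, 0.941, -0.336], [-0.009, -0.336, -0.942], [-0.999, 0.039, -0.005]]
contact_force: [5.8, -1.8, -0.4]
gripper_width: 0.0131
```

step_arm([
  [[0, -0.0014, -0.0002, 0.014], [0, -0.0028, -0.0005, 0.026]],
])

```text
t: 32.7
ee_pos: [0.5619, -0.1706, 0.0681]
tool_rot: [[0.039, 0.932, -0.361], [-0.01, -0.36, -0.933], [-0.999, 0.04, -0.005]]
contact_force: [6.7, -0.6, -0.7]
gripper_width: 0.0124
```

step_arm([
  [[0, -0.0012, -0.0002, 0.012], [0, -0.0024, -0.0005, 0.024]],
])

```text
t: 32.95
ee_pos: [0.5607, -0.1702, 0.0682]
tool_rot: [[0.041, 0.923, -0.383], [-0.011, -0.383, -0.924], [-0.999, 0.042, -0.005]]
contact_force: [7.2, -1.1, -1.8]
gripper_width: 0.0129
```

The push is up to 7.1 N and the motion is falling off, so the jaws have met the shank. Smaller steps.

```bash
python3 -c "
from h import *
nut(n=2,phis=(.015,))"
```

```text
t 33.05 turned 1.2206 R 0.0792 push_cw [6.5 5.3] radial [-1.4 -1.3] Fz [-1.3 -1.2] z 0.0681 w 0.0128
0.015 [-0.     -0.0012 -0.0007]
```

step_arm([
  [[0, -0.0008, -0.0001, 0.008], [0, -0.0014, -0.0003, 0.014]],
])

```text
t: 33.3
ee_pos: [0.5602, -0.17, 0.0682]
tool_rot: [[0.042, 0.917, -0.396], [-0.012, -0.396, -0.918], [-0.999, 0.043, -0.005]]
contact_force: [6.9, -0.7, -2.7]
gripper_width: 0.0129
```

```bash
python3 -c "
from h import *
nut(n=2,phis=(.015,))"
```

```text
t 33.4 turned 1.226 R 0.0793 push_cw [7.2 6.8] radial [-2.8 -1.8] Fz [-2.4 -1.2] z 0.0681 w 0.0129
0.015 [-0.     -0.0012 -0.0007]
```

step_arm([
  [[0, -0.0008, -0.0002, 0.008], [0, -0.0016, -0.0005, 0.014]],
])

```text
t: 33.65
ee_pos: [0.5596, -0.1698, 0.0682]
tool_rot: [[0.043, 0.912, -0.409], [-0.014, -0.408, -0.913], [-0.999, 0.045, -0.005]]
contact_force: [6.7, -1.7, -1.7]
gripper_width: 0.0127
```

```bash
python3 -c "
from h import *
nut(n=2,phis=(.015,))"
```

```text
t 33.75 turned 1.2331 R 0.0792 push_cw [5.7 5.7] radial [-1.6 -1.6] Fz [-1.9 -1. ] z 0.0682 w 0.0127
0.015 [-0.0001 -0.0012 -0.0007]
```

step_arm([
  [[0, -0.001, -0.0002, 0.008], [0, -0.002, -0.0004, 0.016]],
])

```text
t: 34.0
ee_pos: [0.5588, -0.1695, 0.0682]
tool_rot: [[0.044, 0.905, -0.423], [-0.015, -0.423, -0.906], [-0.999, 0.046, -0.005]]
contact_force: [7.4, -0.3, -1.8]
gripper_width: 0.0129
```

```bash
python3 -c "
from h import *
nut(n=2,phis=(.015,))"
```

```text
t 34.1 turned 1.2456 R 0.0793 push_cw [6.5 6.9] radial [-2.  -3.1] Fz [-1.2 -1.8] z 0.0682 w 0.0127
0.015 [-0.0001 -0.0012 -0.0007]
```

step_arm([
  [[0, -0.001, -0.0003, 0.008], [0, -0.002, -0.0006, 0.014]],
])

```text
t: 34.35
ee_pos: [0.558, -0.1692, 0.0682]
tool_rot: [[0.045, 0.899, -0.436], [-0.017, -0.436, -0.9], [-0.999, 0.048, -0.005]]
contact_force: [5.7, -1.8, -1.7]
gripper_width: 0.0126
```

```bash
python3 -c "
from h import *
nut(n=2,phis=(.015,))"
```

```text
t 34.45 turned 1.2566 R 0.0793 push_cw [7.1 7.3] radial [-1.6 -0.3] Fz [-2.1 -1.3] z 0.0682 w 0.0127
0.015 [-0.0001 -0.0012 -0.0007]
```

step_arm([
  [[0, -0.0011, -0.0003, 0.008], [0, -0.0022, -0.0006, 0.014]],
])

```text
t: 34.7
ee_pos: [0.557, -0.1689, 0.0683]
tool_rot: [[0.047, 0.892, -0.449], [-0.018, -0.448, -0.894], [-0.999, 0.05, -0.005]]
contact_force: [7.2, -2.5, -2.6]
gripper_width: 0.0132
```

```bash
python3 -c "
from h import *
nut(n=3,phis=(.015,))"
```

```text
t 34.85 turned 1.2694 R 0.0793 push_cw [6.8 7.  6. ] radial [-0.9 -0.9 -1.3] Fz [-2.3 -2.6 -1.4] z 0.0682 w 0.0126
0.015 [-0.0001 -0.0012 -0.0007]
```

step_arm([
  [[0, -0.0012, -0.0003, 0.008], [0, -0.0024, -0.0007, 0.014]],
])

```text
t: 35.1
ee_pos: [0.556, -0.1684, 0.0683]
tool_rot: [[0.048, 0.886, -0.461], [-0.02, -0.461, -0.887], [-0.999, 0.052, -0.004]]
contact_force: [6.8, -2.5, -2.5]
gripper_width: 0.0127
```

```bash
python3 -c "
from h import *
nut(n=2,phis=(.015,))
zoom('side',[.567,-.13,.1],'q18_side',80,9,[])"
```

```text
t 35.2 turned 1.2839 R 0.0793 push_cw [7.2 6.3] radial [-1.4 -0.5] Fz [-1.9 -1.9] z 0.0682 w 0.013
0.015 [-0.0001 -0.0012 -0.0007]
side origin 251 161
```

View pics/q18_side.png

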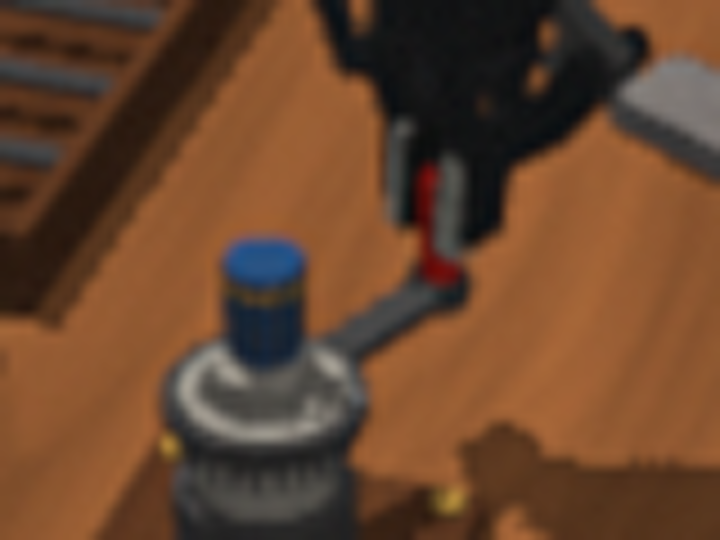

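step_arm([
  [[0, -0.0013, -0.0003, 0.008], [0, -0.0025, -0.0006, 0.014], [0, -0.0025, -0.0006, 0.014]],
])

```text
t: 35.62
ee_pos: [0.5547, -0.168, 0.0683]
tool_rot: [[0.049, 0.879, -0.474], [-0.022, -0.473, -0.881], [-0.999, 0.053, -0.004]]
contact_force: [7.6, -1.2, -2.8]
gripper_width: 0.0128
```

```bash
python3 -c "
from h import *
nut(n=2,phis=(.015,))"
```

```text
t 35.73 turned 1.2987 R 0.0793 push_cw [7.  6.2] radial [-0.4 -0.8] Fz [-2.  -2.5] z 0.0683 w 0.0129
0.015 [-0.0001 -0.0012 -0.0008]
```

step_arm([
  [[0, -0.0015, -0.0003, 0.01], [0, -0.003, -0.0007, 0.02], [0, -0.003, -0.0007, 0.02]],
])

```text
t: 36.1
ee_pos: [0.5533, -0.1673, 0.0683]
tool_rot: [[0.05, 0.869, -0.491], [-0.024, -0.491, -0.871], [-0.998, 0.056, -0.004]]
contact_force: [7.8, -1.7, -3.1]
gripper_width: 0.0127
```

```bash
python3 -c "
from h import *
nut(n=2,phis=(.015,))"
```

```text
t 36.2 turned 1.3185 R 0.0793 push_cw [7.6 7.3] radial [-1.1 -0.3] Fz [-1.7 -3.4] z 0.0683 w 0.0125
0.015 [-0.0001 -0.0012 -0.0008]
```

step_arm([
  [[0, -0.0015, -0.0003, 0.01], [0, -0.003, -0.0007, 0.02], [0, -0.003, -0.0007, 0.02]],
])

```text
t: 36.58
ee_pos: [0.5519, -0.1667, 0.0683]
tool_rot: [[0.052, 0.859, -0.509], [-0.026, -0.508, -0.861], [-0.998, 0.058, -0.004]]
contact_force: [7.7, -2.7, -2.6]
gripper_width: 0.013
```

```bash
python3 -c "
from h import *
nut(n=2,phis=(.015,))"
```

```text
t 36.67 turned 1.3372 R 0.0794 push_cw [7.3 7.3] radial [-1.  -0.2] Fz [-2.8 -3.6] z 0.0683 w 0.0135
0.015 [-0.0001 -0.0012 -0.0008]
```

step_arm([
  [[0, -0.0015, -0.0003, 0.01], [0, -0.003, -0.0007, 0.02], [0, -0.003, -0.0007, 0.02]],
])

```text
t: 37.05
ee_pos: [0.5507, -0.1661, 0.0683]
tool_rot: [[0.054, 0.849, -0.526], [-0.028, -0.525, -0.85], [-0.998, 0.06, -0.005]]
contact_force: [6.8, -3.1, -2.5]
gripper_width: 0.0133
```

```bash
python3 -c "
from h import *
nut(n=2,phis=(.015,))"
```

```text
t 37.15 turned 1.3541 R 0.0794 push_cw [8.7 7.3] radial [-1.5 -0.8] Fz [-3.4 -3.3] z 0.0683 w 0.0129
0.015 [-0.0001 -0.0012 -0.0008]
```

step_arm([
  [[0, -0.0015, -0.0003, 0.01], [0, -0.003, -0.0007, 0.018], [0, -0.003, -0.0007, 0.018]],
])

```text
t: 37.52
ee_pos: [0.5496, -0.1655, 0.0684]
tool_rot: [[0.056, 0.839, -0.542], [-0.03, -0.541, -0.841], [-0.998, 0.063, -0.005]]
contact_force: [8.2, -3.3, -4.1]
gripper_width: 0.0126
```

```bash
python3 -c "
from h import *
nut(n=3,phis=(.015,))"
```

```text
t 37.67 turned 1.37 R 0.0794 push_cw [8.5 7.8 7.7] radial [-1.4 -1.3 -1.1] Fz [-3.  -3.  -4.3] z 0.0684 w 0.0129
0.015 [-0.0001 -0.0012 -0.0008]
```

step_arm([
  [[0, -0.0015, -0.0003, 0.009], [0, -0.003, -0.0007, 0.016], [0, -0.003, -0.0007, 0.016]],
])

```text
t: 38.05
ee_pos: [0.5486, -0.1649, 0.0684]
tool_rot: [[0.057, 0.83, -0.555], [-0.033, -0.554, -0.832], [-0.998, 0.066, -0.005]]
contact_force: [8.1, -3.9, -4.0]
gripper_width: 0.013
```

```bash
python3 -c "
from h import *
nut(n=3,phis=(.015,))"
```

```text
t 38.2 turned 1.3844 R 0.0794 push_cw [8.6 8.9 7.9] radial [-1.7 -1.5 -1.2] Fz [-3.6 -3.5 -2.5] z 0.0684 w 0.0127
0.015 [-0.0001 -0.0012 -0.0008]
```

step_arm([
  [[0, -0.0015, -0.0003, 0.009], [0, -0.003, -0.0007, 0.016], [0, -0.003, -0.0007, 0.016]],
])

```text
t: 38.58
ee_pos: [0.5476, -0.1644, 0.0684]
tool_rot: [[0.059, 0.82, -0.569], [-0.035, -0.568, -0.822], [-0.998, 0.069, -0.005]]
contact_force: [7.6, -4.2, -3.7]
gripper_width: 0.0129
```

```bash
python3 -c "
from h import *
nut(n=3,phis=(.015,))"
```

```text
t 38.73 turned 1.3982 R 0.0794 push_cw [9.  8.7 9.1] radial [-0.7 -1.1 -1. ] Fz [-3.5 -3.5 -3.6] z 0.0684 w 0.013
0.015 [-0.0001 -0.0012 -0.0008]
```

step_arm([
  [[0, -0.0015, -0.0003, 0.009], [0, -0.003, -0.0007, 0.016], [0, -0.003, -0.0007, 0.016]],
])

```text
t: 39.1
ee_pos: [0.5467, -0.164, 0.0685]
tool_rot: [[0.061, 0.811, -0.582], [-0.038, -0.581, -0.813], [-0.997, 0.072, -0.005]]
contact_force: [8.6, -4.7, -3.4]
gripper_width: 0.013
```

```bash
python3 -c "
from h import *
nut(n=3,phis=(.015,))"
```

```text
t 39.25 turned 1.4108 R 0.0794 push_cw [8.6 8.7 8.7] radial [-1.5  0.2 -1.5] Fz [-4.3 -3.7 -4.5] z 0.0685 w 0.0125
0.015 [-0.0001 -0.0013 -0.0008]
```

step_arm([
  [[0, -0.0015, -0.0003, 0.009], [0, -0.0031, -0.0007, 0.016], [0, -0.0031, -0.0007, 0.016]],
])

```text
t: 39.62
ee_pos: [0.5458, -0.1634, 0.0685]
tool_rot: [[0.063, 0.801, -0.595], [-0.04, -0.594, -0.803], [-0.997, 0.075, -0.005]]
contact_force: [9.2, -4.1, -4.0]
gripper_width: 0.0126
```

```bash
python3 -c "
from h import *
nut(n=4,phis=(.015,))"
```

```text
t 39.83 turned 1.4242 R 0.0794 push_cw [10.   8.7  8.9  9. ] radial [-0.9 -0.7 -0.2 -0.6] Fz [-4.2 -4.2 -4.3 -4.1] z 0.0685 w 0.0129
0.015 [-0.0001 -0.0013 -0.0008]
```

step_arm([
  [[0, -0.0015, -0.0003, 0.009], [0, -0.0031, -0.0007, 0.016], [0, -0.0031, -0.0007, 0.016]],
])

```text
t: 40.2
ee_pos: [0.5453, -0.1632, 0.0688]
tool_rot: [[0.066, 0.791, -0.609], [-0.044, -0.607, -0.793], [-0.997, 0.079, -0.006]]
contact_force: [8.2, -5.3, -2.6]
gripper_width: 0.0126
```

```bash
python3 -c "
from h import *
nut(n=4,phis=(.015,))"
```

```text
t 40.4 turned 1.4307 R 0.0796 push_cw [ 9.2  9.7  9.3 10. ] radial [-0.1  0.6 -0.3 -1.1] Fz [-2.7 -2.  -3.1 -2.7] z 0.0688 w 0.0132
0.015 [-0.0001 -0.0013 -0.0009]
```

step_arm([
  [[0, -0.0015, -0.0003, 0.009], [0, -0.0031, -0.0007, 0.012], [0, -0.0031, -0.0007, 0.012]],
])

```text
t: 40.78
ee_pos: [0.5447, -0.1629, 0.0689]
tool_rot: [[0.069, 0.783, -0.618], [-0.047, -0.617, -0.786], [-0.997, 0.083, -0.006]]
contact_force: [8.7, -4.5, -4.1]
gripper_width: 0.0127
```

```bash
python3 -c "
from h import *
nut(n=4,phis=(.015,))
zoom('side',[.56,-.13,.1],'r19_side',80,9,[])"
```

```text
t 40.98 turned 1.4398 R 0.0795 push_cw [9.9 8.9 9.7 9.1] radial [-0.9 -1.2 -1.  -1.2] Fz [-4.  -4.3 -4.2 -4.4] z 0.0689 w 0.0132
0.015 [-0.0001 -0.0013 -0.0009]
side origin 253 161
```

View pics/r19_side.png

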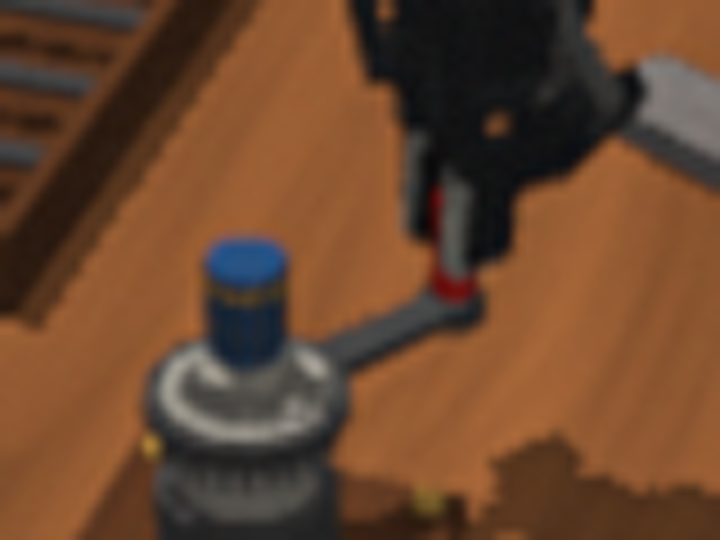

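step_arm([
  [[0, -0.0016, -0.0003, 0.009], [0, -0.0033, -0.0007, 0.012], [0, -0.0033, -0.0007, 0.012]],
])

```text
t: 41.4
ee_pos: [0.544, -0.1624, 0.069]
tool_rot: [[0.071, 0.775, -0.628], [-0.05, -0.626, -0.778], [-0.996, 0.087, -0.006]]
contact_force: [8.7, -4.7, -5.6]
gripper_width: 0.0125
```

```bash
python3 -c "
from h import *
nut(n=5,phis=(.015,))"
```

```text
t 41.65 turned 1.4511 R 0.0796 push_cw [ 9.8  9.8  8.9 10.3 10.2] radial [-0.6 -1.  -1.2 -0.3 -0.4] Fz [-4.  -4.7 -5.5 -4.6 -3.9] z 0.069 w 0.0128
0.015 [-0.0001 -0.0013 -0.0009]
```

step_arm([
  [[0, -0.0016, -0.0003, 0.009], [0, -0.0034, -0.0007, 0.012], [0, -0.0034, -0.0007, 0.012]],
])

```text
t: 42.02
ee_pos: [0.5432, -0.1619, 0.069]
tool_rot: [[0.074, 0.766, -0.638], [-0.053, -0.636, -0.77], [-0.996, 0.09, -0.006]]
contact_force: [9.4, -5.5, -6.0]
gripper_width: 0.0132
```

```bash
python3 -c "
from h import *
nut(n=5,phis=(.015,))"
```

```text
t 42.27 turned 1.463 R 0.0795 push_cw [10.9  9.   9.8  9.3 10. ] radial [-1.6 -0.6 -0.3 -1.2 -1.3] Fz [-5.1 -5.3 -5.3 -4.4 -4.7] z 0.069 w 0.0128
0.015 [-0.0001 -0.0013 -0.0009]
```

Moving force is 10.7 N at the end and 9.8 N sustained, so it's firmly tight. I'll let go and lift off.

step_arm([
  [[0, 0, 0, 0], [0, 0, 0, 0], [0, 0, 0, 0], [0, 0, 0, 0], [0, 0, 0, 0], [0, 0, 0, 0]],
], jaw=0.35)

```text
t: 43.02
ee_pos: [0.5431, -0.1618, 0.069]
tool_rot: [[0.073, 0.767, -0.638], [-0.053, -0.636, -0.77], [-0.996, 0.09, -0.006]]
contact_force: [1.0, 0.7, -0.2]
gripper_width: 0.0555
```

```bash
python3 -c "
from h import *
nut(n=3,phis=())
zoom('side',[.56,-.13,.1],'s20_side',80,9,[])
go(np.array(sensors.sense()['ee_pos'])+[0,0,.1])"
```

```text
t 43.17 turned 1.4631 R 0.0796 push_cw [-0.3 -0.2  0.7] radial [-0.3 -0.5  0. ] Fz [ 0.5  0.4 -0. ] z 0.069 w 0.0551
side origin 253 161
pos [ 0.5432 -0.1619  0.069 ] yaw -0.692 w 0.0555 F [ 0.2  0.  -0. ] shift [-0.0996  0.009  -0.0006] turn 0 q [-0.18  0.61  0.55  1.99 -0.5   0.59  0.  ]
```

View pics/s20_side.png

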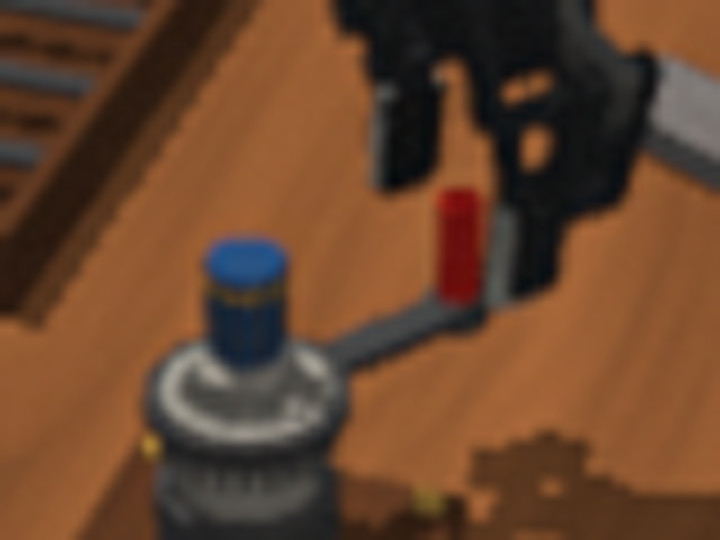

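The gripper is free of the pin, and the force reads zero in this tilted pose, so the push readings carried no offset. Lifting off.

step_arm([
  [[-0.01, 0.001, 0, 0], [-0.03, 0.003, 0, 0], [-0.06, 0.006, 0, 0], [-0.1, 0.009, 0, 0], [-0.14, 0.012, 0, 0], [-0.16, 0.014, 0, 0], [-0.16, 0.014, 0, 0], [-0.16, 0.014, 0, 0]],
])

```text
t: 44.22
ee_pos: [0.5417, -0.162, 0.2291]
tool_rot: [[0.073, 0.767, -0.638], [-0.052, -0.636, -0.77], [-0.996, 0.089, -0.006]]
contact_force: [0.5, 0.6, -0.0]
gripper_width: 0.0557
```

```bash
python3 -c "
from h import *
zoom('side',[.57,-.1,.1],'t21_side',80,9,[])
shot('top','t21_top')
go([.54,-.16,.23])"
```

```text
side origin 246 167
pos [ 0.5416 -0.1621  0.2287] yaw -0.692 w 0.0557 F [-0.7  0.2 -0.1] shift [-0.0015 -0.0024 -0.0006] turn 0 q [-0.32  0.43  0.74  1.8  -0.32  0.96 -0.16]
```

View pics/t21_side.png

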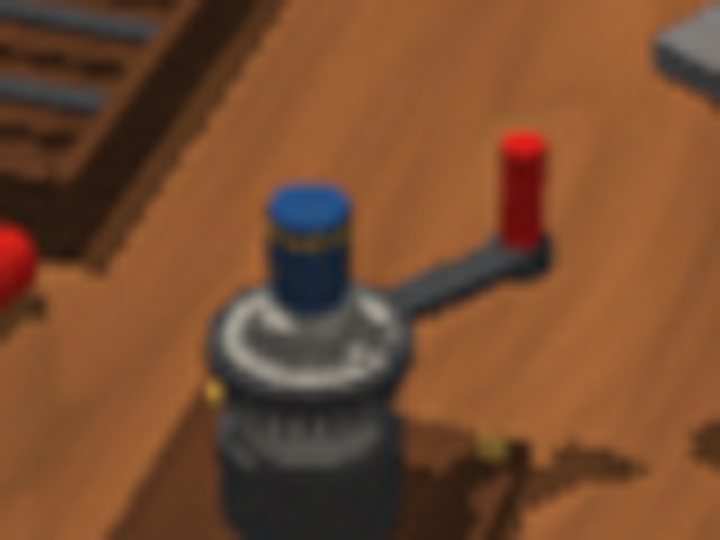

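View pics/t21_top.png

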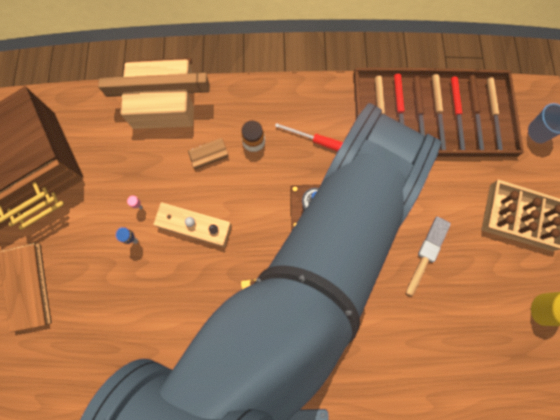

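The burr stands upright in the collet with its head at (310,245) in the side crop. The pin is free at (522,190), and the top view shows the other burrs and bench items where they were. Handing in.

```bash
python3 -c "
from plant import job
print(job.finish_job())"
```

```text
the job is handed in; nothing more can be done
None
```

The blue burr from the rack is in the collet, the nut is tightened on it, and the job is handed in. No verdict came back. The last picture was taken at about 44 s of the 72 s allowed.

- **Seating:** I pushed the shank in with small steps. The balls dragged with about 5–7 N, then it stopped dead at reported TCP height 0.0743 m (predicted 0.0746) with about 12–13 N on it, well under the ramming limit.
- **Tightening:** I gripped the red pin and turned it about 1.46 rad clockwise. The push was about 5.5 N while loose and began to rise near 1.22 rad. I stopped at 10.7 N moving and 9.8 N averaged while holding, then let go. I couldn't measure the jaw force directly; by the figures you gave it should be roughly 28–32 N, inside the 22–45 N window.
- **Final checks:** The burr stands upright with its shank home, and the gripper is clear with zero contact force. The ball and cone burrs, the pink and large blue look-alikes, and the visible bench items have not moved. In the last top view the arm hid part of the finger plane.

**Disagreements:**
- **Fingertips:** in the pictures the fingers end about 22 mm short of the stated TCP. Lowering the reported TCP to the rack top's height and below met no force, so I worked from the pictures.
- **Tool tilt:** the tool drifted to about 0.09 rad of tilt over the many small turning steps. The force still read zero in that pose after release, so the push readings had no offset from it.

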